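# Lower the draining stand one hole and hang up the tumblers

### The job

Press the button on top of the draining stand's telescoping post and collapse the post by one hole, no farther, so that the button clicks back up. Then hang the two white tumblers mouth-down on the stand's two slanting pegs, one on each, pushed on until the peg's end touches the inside of the bottom, and let go. Leave everything else on the table where it stands.

Things in the scene. Friction and masses are not known exactly. Their poses are not given: they have to be found in the camera images.
- mast (a joint): how far the post has been collapsed, m: 0 as it starts, raised, growing as it goes straight down into its tube. Its cross-pin locks in slots at 0, 0.032 (the next hole) and 0.064, each with 3 to 4 mm of play up and down. Unlocked, the post stays where it is by friction: it takes about 9 N to push it down. It can be pushed on until the pin clicks, with the button let go, once it is between two holes.
- button (a joint): how far the button is pressed into the post's head, m: 0 is fully up (pin locked in a slot), 0.008 fully down (pin clear). Sprung: 2 N to start, 5.6 N fully down. Between holes the pin rubs inside the tube and the button stays down at about 0.0055; it pops up when the pin enters a slot.
- button_top (a point): centre of the top of the black round button, 24 mm across, on top of the upright post's grey head (34 mm square, its top 16 mm below the button's top when that is up), 224 mm above the table at the start. It is pressed straight down and goes down with the post. A steel crossbar 14 mm thick and 210 mm long carries the pegs, its centre line 39 mm below the unpressed button top.
- peg_1_tip (a point): The left (+y side) wooden peg of the stand, 18 mm thick with a round end; this point is the very end of the peg. The point's z axis points along the peg, out of its end: it leans 35 degrees from vertical towards the stand's front. The peg is 100 mm long and rises from the crossbar, 80 mm to the side of the post; it moves with the post.
- peg_2_tip (a point): The right (-y side) wooden peg of the stand, 18 mm thick with a round end; this point is the very end of the peg. The point's z axis points along the peg, out of its end: it leans 35 degrees from vertical towards the stand's front. The peg is 100 mm long and rises from the crossbar, 80 mm to the side of the post; it moves with the post.
- stand: the draining stand, heavy, does not shift. Origin: on the table under the post's axis; z up; its front, to which the pegs lean, is its -x, its left +y. Steel tray 14 mm high from x -120 to +40 mm, y +-100 mm; square aluminium tube 30 mm wide to 112 mm height, slots in its back (+x) face.
- cup_1: A straight-sided white ceramic tumbler without a handle, 54 mm across and 75 mm tall, about 140 g, standing mouth down on the table at the start. Origin: centre of its mouth (on the table at the start); z points to its closed end, so upwards. Wall 3 mm, so 48 mm across inside; 71 mm deep inside.
- cup_2: Another, like cup_1: a straight-sided white ceramic tumbler without a handle, 54 mm across and 75 mm tall, about 140 g, standing mouth down on the table at the start. Origin: centre of its mouth (on the table at the start); z points to its closed end, so upwards. Wall 3 mm, so 48 mm across inside; 71 mm deep inside.
- cup_1_floor (a point): centre of the inside of cup_1's bottom, 71 mm along its z from the mouth; the peg's end touches the bottom here or up to 15 mm to the side.
- cup_2_floor (a point): the same point of cup_2.
- grater: bystander: small stainless box grater, 50 x 42 mm, 109 mm tall, origin at its underside
- mill: bystander: dark wooden pepper mill, 52 mm across, 125 mm tall, origin at its underside
- bottle: bystander: sealed green glass bottle, 70 mm across, 240 mm tall, origin at its underside
- bowl: bystander: ceramic soup bowl, 130 mm across, 55 mm tall, origin at its underside
- jar: bystander: amber glass jar, 64 mm across, 100 mm tall, origin at its underside
- scoop: bystander: white plastic measuring scoop, 110 mm long (along its y), 26 mm tall, origin at its underside between cup and handle
Mind the look-alikes: they are no part of the job. Leave any green or red look-alike of the cup_2 alone.

How it is judged:
By the outcome, as a careful person would: the job done as asked, in the order asked, and still so for the second after the job is handed in, with the robot touching nothing.
It also fails if it takes over 66 s, if anything falls off the work surface, if the arm or the gripper's body presses on something with over 40 N, if the wrist force passes 120 N, or if a joint passes its speed limit or range.

### The arm

A 7-joint arm with a two-finger parallel gripper is mounted at the origin on the work surface. World frame = base frame: x ahead of the robot, y to its left, z up, the work surface at z = 0. Lengths are in m, angles in rad, forces in N, time in s.
With the tool pointing down it reaches from about 0.4 to 0.75 m from the base axis. Payload 19.5 kg.
Tool frame: the origin (TCP) lies on the centre line of the jaws, within the pads' length; the fingertips stand env.nose_length ahead of it and the grasp point (between the pads) lies 5 mm behind it (env.nose_length is the distance from the TCP to the fingertips, in m); z points along the fingers, y is the direction in which the jaws open and shut (so a half turn about z gives the same grasp; the last joint's range is limited). The gripper opens to 85 mm and grips with 20 to 120 N. Pads are 22 mm wide; open, the fingers measure 114 mm over their backs; the gripper's body (76 mm by 85 mm) begins 54 mm behind the grasp point. The pads swing forward as they close: fully open they stand 13 mm farther back than shut.
Start: joints at [-1.226, 0.707, -0.028, 1.485, 0.022, 0.951, -0.075], TCP at [0.217, 0.532, 0.219] pointing down, gripper open.
Joint ranges: [-2.71, 2.71], [-0.32, 2.16], [-1.57, 1.52], [0, 2.45], [-1.46, 4.6], [0, 2.02], [-2.83, 2.83]. Speed limits (rad/s): [1.89, 1.89, 2.57, 2.57, 3.01, 3.01, 3.01].

### API

Orientations are given as a unit quaternion [w, x, y, z].
In Python, from workcell import monitor, vision, sign_off, env gives the robot as it stands.
- The arm moves only by the tool move_arm, never from a script. Its argument "deltas" is text: rows parted by semicolons, each of 5 numbers parted by spaces: the finger opening in mm, from 0 to 85.4, then the shift along the tool's x, y, z in mm, then the turn about the tool's z in rad. A call has 1 to 8 rows; each row shifts and turns the pose as measured when the row begins, along the tool's axes as they then stand; what a row does not reach is not made up. A row lasts 1/12 s, in which the tool goes at most 41.7 mm and 7.16 degrees, less where a joint would pass 70% of its speed; a pose out of reach is approached as far as the arm can. A call with a gripper value outside its range is refused whole. The fingers move at their own pace and stop on an object; "force" is the grip in N (left out, the last holds). Time passes only in rows, so rows that do not move let the fingers close. It gives the time, the measured TCP pose, the force and the opening at its end, in the units of the state.
- monitor.read_state(): the state, without advancing time (a new reading comes with each control period).
- vision.read_camera(name): name is "side" or "top" or "wrist"; returns a dict with "image" (400x640x3 uint8, red, green, blue), "intrinsics" (3x3 intrinsics, pixels), "R" (3x3) and "t" (3): a world point X has camera coordinates R X + t; the wrist camera has in their place "mount" (4x4, takes a point from camera to tool coordinates, whose origin is the TCP and whose axes are the flange's). Camera axes: x right, y down, z forward; pixel columns grow to the right and rows downward; lengths in m; the calibration is good to about 2 mm. The wrist camera is an equidistant fisheye: a pixel r from the principal point sees the ray r / f radians off the axis. A picture is of the moment at which its call begins: read the wrist's pose just before it. There is no depth.
- sign_off(): hands the job in, once; it reports no verdict.
Trained networks look in the newest picture that a camera, given by its name, has taken for a name from the list of things; names that differ only in an ending like _2 or _b are one class to them, and where a whole thing is asked for, a point or a joint stands for the part that bears it (a point fixed in the world has none). Each returns a list of dicts, best first, with "p" (0 to 1); they miss things now and then, are a little off and sometimes report something else, mostly with a low value. They report only what shows in the picture. A call takes as long as a camera call. They do not tell look-alikes from the thing itself.
- vision.outline_of(label, camera): "mask" (400x640 bool, what is visible of it) and "pixel" ([column, row] in pixels, amid what is visible of it).
The state is a dict: "clock": time; "joints": joint angles; "joint_vel": joint speeds; "joint_efforts": joint torques, N m; "tcp_pos": TCP position; "eef_rot": TCP orientation; "wrist_force": force on the tool from outside, world axes, zero at the start; "moment": the same for the moment, N m; "finger_gap": finger opening in m.
Only numpy, scipy, OpenCV 4.12 (cv2) and the standard library are available. Lean on these libraries where they do the work, as an engineer would, in place of code of your own. Each camera call takes 0.05 s, during which the arm holds its last target.

## Working session

There is one attempt and no reset: what is moved stays moved. The work goes in short steps, Python scripts to look and compute and a tool call to move; the robot and the scene stay as the last step left them, time stands still between calls to the robot, and variables do not carry over. Pictures are saved under pics/ and viewed, and the job is handed in when it is done.

Besides the shell and the picture viewer there is one more tool, called as name(argument=value, ...) on one line, values as JSON. move_arm: Moves the arm, as the interface text tells. Its arguments: {"type":"object","properties":{"deltas":{"type":"string"},"force":{"type":"number"}},"required":["deltas"]}

```bash
ls; mkdir -p pics; python3 - <<'E'
from workcell import monitor, vision, env
import cv2
s=monitor.read_state(); print(s, env.nose_length, [a for a in dir(env) if a[0]!='_'])
for c in ["side","top","wrist"]:
    d=vision.read_camera(c); cv2.imwrite(f"pics/{c}0.png",d["image"][:,:,::-1]); print(c,{k:v for k,v in d.items() if k!="image"})
E
```

```text
pics
{'clock': 0.0, 'joints': array([-1.22570816,  0.70712651, -0.02762554,  1.48498754,  0.02199728,
        0.95089109, -0.07553939]), 'joint_vel': array([ 0.00074636,  0.00075766,  0.00084713, -0.0006637 , -0.00074478,
        0.00197869,  0.0004584 ]), 'joint_efforts': array([-7.42147404e-04, -8.83212948e+01,  1.23442356e+00, -2.36182952e+01,
        1.70145056e-02,  6.15568802e-03,  1.22654731e-05]), 'tcp_pos': array([0.2167924 , 0.5322701 , 0.21841659]), 'eef_rot': array([-9.30077221e-05,  1.92207737e-01,  9.81354104e-01, -5.47251720e-04]), 'wrist_force': array([ 0.04525297, -0.07109759,  0.32335811]), 'moment': array([ 0.02816327,  0.06547688, -0.03863544]), 'finger_gap': 0.08550963631255558} 0.014 ['Unreachable', 'nose_length']
side {'intrinsics': array([[485.53927494,   0.        , 315.94849579],
       [  0.        , 485.53927494, 198.16153885],
       [  0.        ,   0.        ,   1.        ]]), 'R': array([[-0.98306063, -0.18258661,  0.015935  ],
       [-0.14465538,  0.71955992, -0.67919684],
       [ 0.11254606, -0.66999676, -0.73378316]]), 't': array([0.55961183, 0.22
[... 226 characters left out ...]
9976672, -0.00389988],
       [-0.99261301, -0.02062538, -0.11955755],
       [ 0.11944923,  0.00641093, -0.99281961]]), 't': array([-0.00850223,  0.60649692,  1.51503522])}
wrist {'intrinsics': array([[309.70691629,   0.        , 316.63119893],
       [  0.        , 309.70691629, 198.45640616],
       [  0.        ,   0.        ,   1.        ]]), 'mount': array([[-1.12637116e-04, -9.46703061e-01, -3.22107595e-01,
         8.27383384e-02],
       [ 9.99999484e-01,  2.18597414e-04, -9.92165055e-04,
         1.51654424e-04],
       [ 1.00969758e-03, -3.22107540e-01,  9.46702547e-01,
        -1.54149912e-01],
       [ 0.00000000e+00,  0.00000000e+00,  0.00000000e+00,
         1.00000000e+00]])}
```

View pics/side0.png

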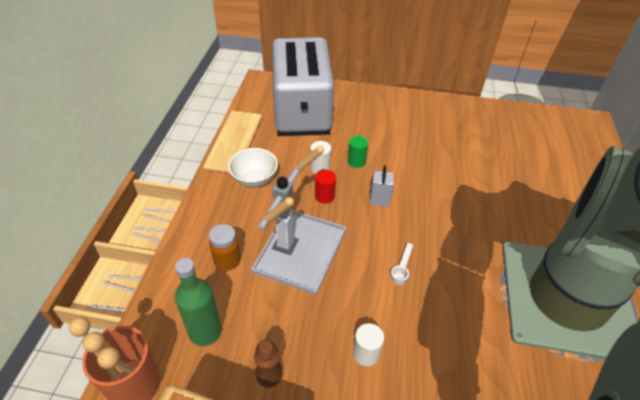

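View pics/top0.png

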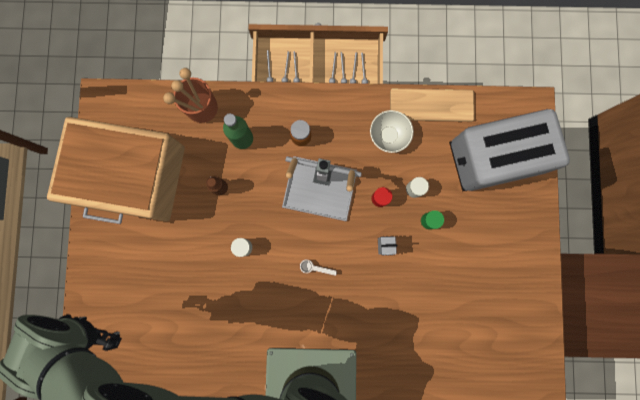

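View pics/wrist0.png

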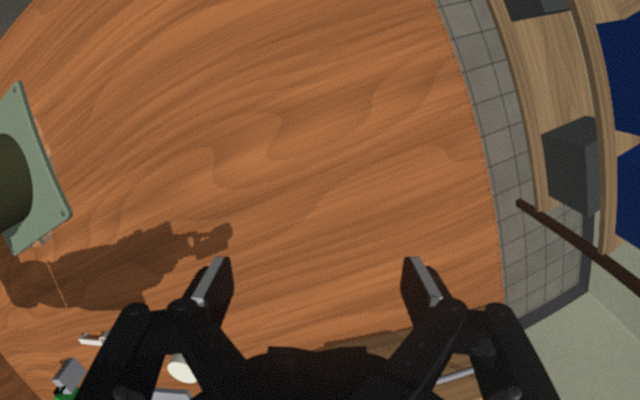

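```bash
cat > h.py <<'E'
import numpy as np, cv2, pickle
from scipy.optimize import least_squares
cal=None
def proj(d,X):
    X=np.atleast_2d(X); c=X@d["R"].T+d["t"]; p=c@d["intrinsics"].T; return p[:,:2]/p[:,2:]
def ray(d,px):
    v=d["R"].T@np.linalg.solve(d["intrinsics"],[px[0],px[1],1.]); o=-d["R"].T@d["t"]; return o,v/np.linalg.norm(v)
def onz(d,px,z):
    o,v=ray(d,px); return o+v*(z-o[2])/v[2]
def tri(obs):
    A=np.zeros((3,3));b=np.zeros(3)
    for d,px in obs:
        o,v=ray(d,px);P=np.eye(3)-np.outer(v,v);A+=P;b+=P@o
    X=np.linalg.solve(A,b); return X,[np.linalg.norm(proj(d,X)[0]-px) for d,px in obs]
E
python3 - <<'E'
from workcell import vision
from h import *
D={c:vision.read_camera(c) for c in ["side","top"]}
out={}
for c in D:
    for n in ["cup_1","button_top","peg_1_tip","stand","mast","grater","mill","bottle","bowl","jar","scoop"]:
        r=vision.outline_of(n,c); out[c,n]=r
        print(c,n,[(round(float(q["p"]),2),np.round(q["pixel"]).tolist(),int(q["mask"].sum())) for q in r][:6])
pickle.dump((D,out),open("s0.pkl","wb"))
s=cv2.resize(D["side"]["image"][120:300,220:420,::-1],None,fx=4,fy=4,interpolation=cv2.INTER_CUBIC)[:600]
cv2.imwrite("pics/sc.png",cv2.resize(D["side"]["image"][120:270,230:420,::-1],None,fx=4,fy=4,interpolation=cv2.INTER_CUBIC))
cv2.imwrite("pics/tc.png",cv2.resize(D["top"]["image"][130:260,270:460,::-1],None,fx=4,fy=4,interpolation=cv2.INTER_CUBIC))
E
```

```text
side cup_1 [(0.87, [323.0, 185.0], 625), (0.79, [368.0, 345.0], 1036), (0.76, [318.0, 161.0], 381), (0.76, [356.0, 151.0], 576), (0.61, [379.0, 188.0], 764), (0.3, [195.0, 307.0], 2749)]
side button_top []
side peg_1_tip []
side stand []
side mast [(0.59, [284.0, 192.0], 1220)]
side grater [(0.95, [382.0, 189.0], 726), (0.37, [284.0, 192.0], 1256)]
side mill [(0.79, [266.0, 363.0], 1047)]
side bottle [(0.93, [196.0, 307.0], 2677)]
side bowl [(0.91, [255.0, 167.0], 1379)]
side jar [(0.79, [226.0, 249.0], 1146)]
side scoop [(0.94, [401.0, 268.0], 408), (0.63, [366.0, 345.0], 1021), (0.46, [286.0, 190.0], 1309)]
top cup_1 [(0.83, [378.0, 196.0], 343), (0.72, [237.0, 246.0], 327), (0.7, [415.0, 184.0], 336), (0.65, [434.0, 221.0], 354), (0.35, [386.0, 244.0], 327)]
top button_top [(0.42, [323.0, 165.0], 62)]
top peg_1_tip [(0.74, [320.0, 168.0], 793)]
top stand [(0.77, [317.0, 186.0], 3515)]
top mast [(0.86, [320.0, 169.0], 633), (0.37, [308.0, 267.0], 227), (0.15, [238.0, 247.0], 328)]
top grater [(0.88, [384.0, 244.0], 348), (0.57, [323.0, 170.0], 752)]
top mill [(0.79, [216.0, 187.0], 305), (0.33, [417.0, 189.0], 344)]
top bottle [(0.71, [235.0, 132.0], 737)]
top bowl [(0.57, [391.0, 133.0], 1361), (0.27, [416.0, 188.0], 387)]
top jar [(0.9, [302.0, 135.0], 437)]
top scoop [(0.67, [308.0, 268.0], 181)]
```

View pics/sc.png

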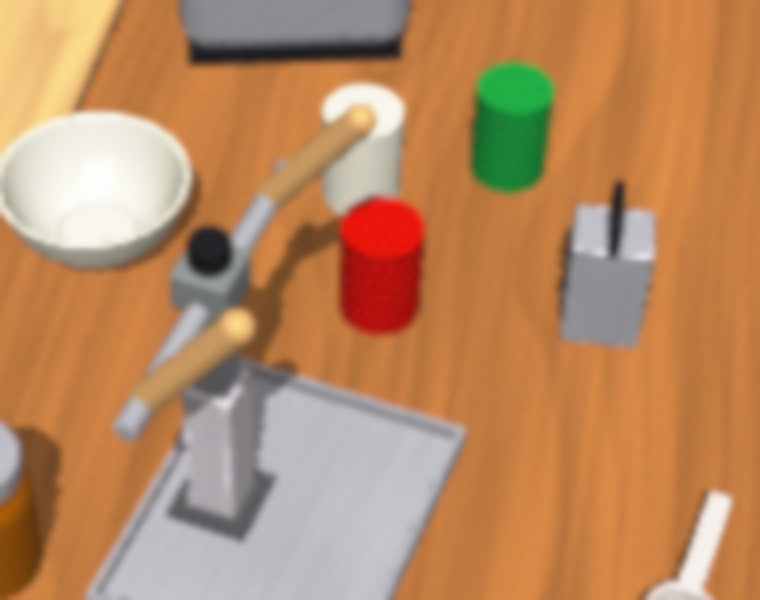

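View pics/tc.png

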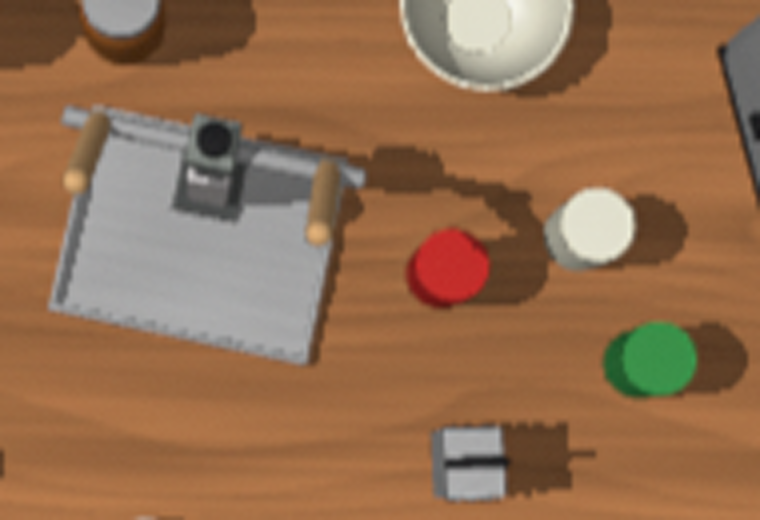

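```bash
cat >> h.py <<'E'
def stand_pts(b=0.):
    s,c=np.sin(np.radians(35)),np.cos(np.radians(35)); zb=.224-.039-b
    return {"but":[0,0,.224-b],"p1":[-.1*s,.08,zb+.1*c],"p2":[-.1*s,-.08,zb+.1*c],"fl":[-.12,.1,.014],"fr":[-.12,-.1,.014]}
def w(p,q):
    c,s=np.cos(p[2]),np.sin(p[2]); q=np.asarray(q); return np.array([p[0]+c*q[0]-s*q[1],p[1]+s*q[0]+c*q[1],q[2]])
E
python3 - <<'E'
from h import *
D,out=pickle.load(open("s0.pkl","rb"))
S=lambda x,y:(230+x/4-.375,120+y/4-.375); T=lambda x,y:(270+x/4-.375,130+y/4-.375)
obs=[("side","but",S(210,243)),("side","p1",S(239,321)),("side","p2",S(363,116)),("side","fr",S(466,430)),
("top","but",T(215,138)),("top","p1",T(74,183)),("top","p2",T(317,237)),("top","fl",T(50,309)),("top","fr",T(311,362))]
P=stand_pts()
f=lambda p:np.concatenate([proj(D[c],w(p,P[n]))[0]-px for c,n,px in obs])
r=least_squares(f,[.55,0,0.]); print(r.x,np.round(r.fun.reshape(-1,2),2))
for n in ["but","p1","p2"]:
    X,e=tri([(D[c],px) for c,m,px in obs if m==n]); print(n,X,e,"model",w(r.x,P[n]))
p=r.x.copy(); np.save("stand.npy",p)
# cups : silhouette via convex hull vs mask
def sil(d,x,y):
    a=np.linspace(0,2*np.pi,60); pts=np.array([[x+.027*np.cos(t),y+.027*np.sin(t),z] for t in a for z in (0,.075)])
    u=proj(d,pts).astype(np.float32); h=cv2.convexHull(u); return cv2.contourArea(h),h
for nm,it,isd in [("A",(237,246),(368,345)),("B",(415,184),(318,161)),("red",(378,196),(323,185)),("green",(434,221),(356,151))]:
    res=[]
    for c,px in (("top",it),("side",isd)):
        m=[q for q in out[c,"cup_1"] if np.hypot(*(np.array(q["pixel"])-px))<4][0]["mask"]
        ys,xs=np.nonzero(m); cen=np.array([xs.mean(),ys.mean()]); bb=[xs.min(),xs.max(),ys.min(),ys.max()]
        def g(q):
            h=sil(D[c],*q)[1]; M=cv2.moments(h); return np.array([M["m10"]/M["m00"],M["m01"]/M["m00"]])-cen
        rr=least_squares(g,onz(D[c],cen,.04)[:2],diff_step=1e-3); h=sil(D[c],*rr.x)[1][:,0]
        print(nm,c,rr.x,"bbmask",bb,"bbmodel",np.round([h[:,0].min(),h[:,0].max(),h[:,1].min(),h[:,1].max()]))
E
```

```text
[ 0.64994604 -0.01993733 -0.19300492] [[-1.   -0.88]
 [ 1.2  -0.36]
 [ 1.01 -1.37]
 [-0.55 -0.62]
 [-0.6  -0.57]
 [-0.28  0.42]
 [-0.03  0.05]
 [-0.74 -0.65]
 [-1.64  0.07]]
but [ 0.64873771 -0.02165273  0.22006463] [np.float64(0.17333918623478897), np.float64(0.1349014803864536)] model [ 0.64994604 -0.01993733  0.224     ]
p1 [0.61094257 0.06906065 0.26479523] [np.float64(0.28245903479768386), np.float64(0.20591811448279493)] model [0.6089981  0.06957896 0.2669152 ]
p2 [ 0.57968491 -0.08777481  0.26243551] [np.float64(0.3417139973369948), np.float64(0.27812014174982136)] model [ 0.57830868 -0.08745021  0.2669152 ]
A top [0.42438975 0.21532983] bbmask [np.int64(231), np.int64(251), np.int64(239), np.int64(256)] bbmodel [230. 252. 238. 257.]
A side [0.42722591 0.21647436] bbmask [np.int64(353), np.int64(382), np.int64(323), np.int64(366)] bbmodel [352. 383. 323. 366.]
B top [ 0.61381512 -0.30407937] bbmask [np.int64(406), np.int64(427), np.int64(178), np.int64(197)] bbmodel [405. 428. 177. 198.]
B side [ 0.612831   -0.30195583] bbmask [np.int64(310), np.int64(329), np.int64(142), np.int64(172)] bbmodel [311. 331. 141. 175.]
red top [ 0.58107042 -0.19721546] bbmask [np.int64(370), np.int64(391), np.int64(188), np.int64(208)] bbmodel [370. 391. 187. 208.]
red side [ 0.58464082 -0.19632737] bbmask [np.int64(314), np.int64(335), np.int64(170), np.int64(203)] bbmodel [314. 335. 169. 204.]
green top [ 0.51710422 -0.34987376] bbmask [np.int64(421), np.int64(443), np.int64(211), np.int64(229)] bbmodel [420. 444. 210. 230.]
green side [ 0.51861744 -0.34618503] bbmask [np.int64(347), np.int64(367), np.int64(136), np.int64(168)] bbmodel [346. 368. 135. 169.]
```

```bash
cat >> h.py <<'E'
from scipy.spatial.transform import Rotation as Ro
def st():
    from workcell import monitor
    s=monitor.read_state(); q=s["eef_rot"]; R=Ro.from_quat([q[1],q[2],q[3],q[0]]).as_matrix(); return s,R
def togo(X,yaw_y=None,show=True):
    """tool-axes delta mm to target X; yaw_y = wanted angle of tool y in world (mod pi), rad"""
    s,R=st(); d=R.T@(np.asarray(X)-s["tcp_pos"])*1000
    t=0
    if yaw_y is not None:
        a=np.arctan2(R[1,1],R[0,1]); t=(yaw_y-a+np.pi/2)%np.pi-np.pi/2; t=-t
    Rz=Ro.from_rotvec([0,0,t]).as_matrix(); d2=Rz.T@d
    print("t",round(s["clock"],2),"tcp",np.round(s["tcp_pos"],4),"tilt",np.round(R[:2,2],3),"F",np.round(s["wrist_force"],1),"gap",round(s["finger_gap"]*1000,1),"j7",round(s["joints"][6],2))
    print("delta now-axes",np.round(d,1),"turn",round(t,3),"delta after turn",np.round(d2,1))
E
python3 - <<'E'
from h import *
p=np.load("stand.npy"); togo([.6495,-.0205,.27],np.pi/2+p[2])
E
```

```text
t 1.35 tcp [0.2169 0.5325 0.2189] tilt [-0. -0.] F [ 0.2  0.9 -0.1] gap 85.6 j7 -0.08
delta now-axes [-609.3 -348.9  -51.1] turn -0.194 delta after turn [-530.6 -459.7  -51.1]
```

move_arm(deltas="0 0 0 -32 -0.097; 0 0 0 -32 -0.097; 0 -30 -26 0 0; 0 -30 -26 0 0; 0 -30 -26 0 0; 0 -30 -26 0 0; 0 -30 -26 0 0; 0 -30 -26 0 0", force=40)

```text
clock: 2.02
tcp_pos: [0.3648, 0.3454, 0.2852]
eef_rot: [-0.001, 0.084, 0.996, 0.001]
wrist_force: [0.3, 0.6, 1.3]
finger_gap: -0.0001
```

move_arm(deltas="0 -30 -26 0 0; 0 -30 -26 0 0; 0 -30 -26 0 0; 0 -30 -26 0 0; 0 -30 -26 0 0; 0 -30 -26 0 0")

```text
clock: 2.52
tcp_pos: [0.5216, 0.1505, 0.2858]
eef_rot: [0.0, 0.084, 0.996, 0.002]
wrist_force: [1.5, 0.9, 0.5]
finger_gap: -0.0003
```

```bash
python3 - <<'E'
from h import *
p=np.load("stand.npy"); togo([.6495,-.0205,.27],np.pi/2+p[2])
E
```

```text
t 2.52 tcp [0.5216 0.1505 0.2858] tilt [0.001 0.004] F [1.5 0.9 0.5] gap -0.3 j7 0.99
delta now-axes [-154.9 -147.2   15.3] turn 0.024 delta after turn [-158.4 -143.4   15.3]
```

move_arm(deltas="0 -28 -27 -12 0.012; 0 -28 -27 0 0.012; 0 -30 -28 0 0; 0 -30 -28 0 0; 0 -28 -25 0 0; 0 0 0 0 0")

```text
clock: 3.02
tcp_pos: [0.6422, -0.0229, 0.297]
eef_rot: [0.001, 0.101, 0.995, 0.0]
wrist_force: [-0.1, 0.6, -1.1]
finger_gap: -0.0005
```

```bash
python3 - <<'E'
from h import *
from workcell import vision
p=np.load("stand.npy"); togo([.6495,-.0205,.27],np.pi/2+p[2])
d=vision.read_camera("side"); cv2.imwrite("pics/s1.png",cv2.resize(d["image"][100:250,190:380,::-1],None,fx=4,fy=4,interpolation=cv2.INTER_CUBIC))
d=vision.read_camera("wrist"); cv2.imwrite("pics/w1.png",d["image"][:,:,::-1])
E
```

```text
t 3.02 tcp [ 0.6422 -0.0229  0.297 ] tilt [0.002 0.   ] F [-0.1  0.6 -1.1] gap -0.5 j7 1.3
delta now-axes [-6.7  3.8 27. ] turn -0.009 delta after turn [-6.7  3.8 27. ]
```

View pics/s1.png

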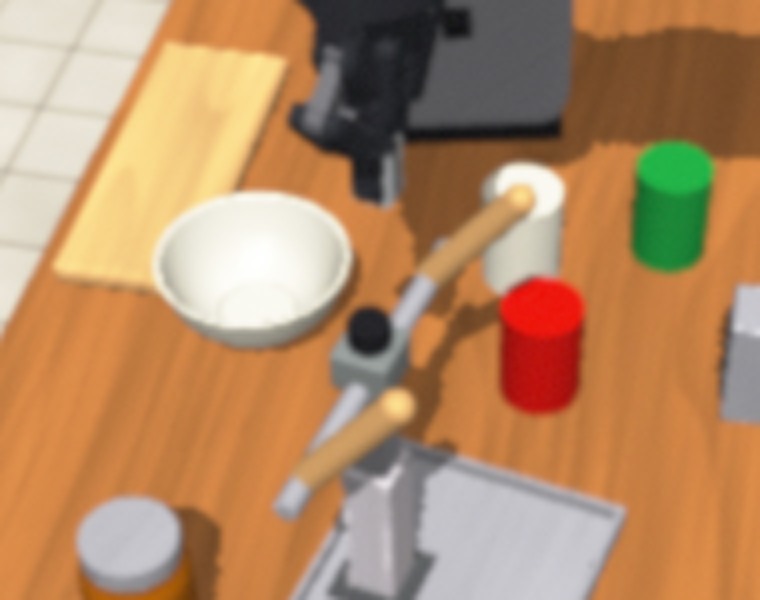

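View pics/w1.png

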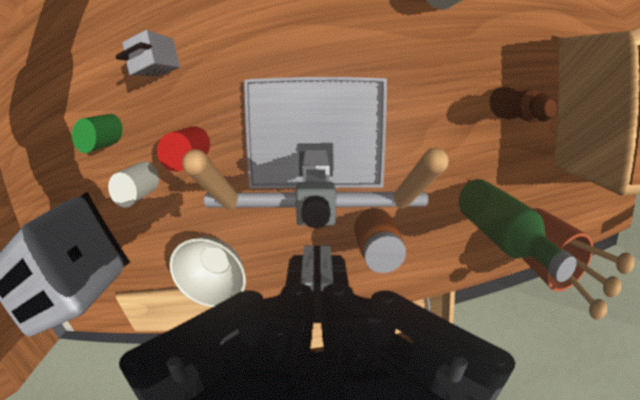

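```bash
cat >> h.py <<'E'
def wpt(px,z,d,s,R):
    K=d["intrinsics"]; u=np.array([px[0]-K[0,2],px[1]-K[1,2]]); r=np.hypot(*u); th=r/K[0,0]
    v=np.array([*(u/r*np.sin(th)),np.cos(th)]); M=d["mount"]
    o=s["tcp_pos"]+R@M[:3,3]; v=R@M[:3,:3]@v
    return o+v*(z-o[2])/v[2]
E
python3 - <<'E'
from h import *
from workcell import vision
s,R=st(); d=vision.read_camera("wrist")
print("but",wpt((316.5,211),.224,d,s,R)); print("p1",wpt((437,158),.263,d,s,R)); print("p2",wpt((194,158),.263,d,s,R))
print("tray corners",wpt((245,79),.014,d,s,R),wpt((386,78),.014,d,s,R))
p=np.load("stand.npy")
for n,q in stand_pts().items(): print(n,w(p,q))
togo([.6495,-.0205,.245])
E
```

```text
but [ 0.64539772 -0.01833293  0.224     ]
p1 [0.61027825 0.06872886 0.263     ]
p2 [ 0.57905666 -0.0865742   0.263     ]
tray corners [ 0.51199488 -0.09346212  0.014     ] [0.54956039 0.10079695 0.014     ]
but [ 0.64994604 -0.01993733  0.224     ]
p1 [0.6089981  0.06957896 0.2669152 ]
p2 [ 0.57830868 -0.08745021  0.2669152 ]
fl [0.55135505 0.10122297 0.014     ]
fr [ 0.51299327 -0.09506349  0.014     ]
t 3.17 tcp [ 0.6399 -0.0157  0.2979] tilt [0.002 0.004] F [-1.  -0.5  0. ] gap -0.2 j7 1.3
delta now-axes [-10.3  -3.   52.9] turn 0 delta after turn [-10.3  -3.   52.9]
```

move_arm(deltas="0 -9 -4 20 0; 0 0 0 15 0; 0 0 0 10 0; 0 0 0 0 0")

```text
clock: 3.5
tcp_pos: [0.6474, -0.016, 0.2532]
eef_rot: [0.002, 0.095, 0.996, 0.003]
wrist_force: [-0.1, 0.4, 0.0]
finger_gap: 0.0001
```

```bash
python3 - <<'E'
from h import *
togo([.649,-.0195,.238])
E
```

```text
t 3.5 tcp [ 0.6474 -0.016   0.2532] tilt [0.004 0.006] F [-0.1  0.4  0. ] gap 0.1 j7 1.3
delta now-axes [-2.2 -3.3 15.2] turn 0 delta after turn [-2.2 -3.3 15.2]
```

move_arm(deltas="0 -2 -3 6 0; 0 0 0 4 0; 0 0 0 0 0")

```text
clock: 3.75
tcp_pos: [0.6487, -0.0168, 0.2442]
eef_rot: [0.002, 0.093, 0.996, 0.004]
wrist_force: [0.5, 0.6, 0.6]
finger_gap: -0.0001
```

move_arm(deltas="0 0 0 2 0; 0 0 0 2 0; 0 0 0 0 0")

```text
clock: 4.0
tcp_pos: [0.6489, -0.0163, 0.241]
eef_rot: [0.003, 0.093, 0.996, 0.004]
wrist_force: [0.7, 0.2, 0.5]
finger_gap: 0.0001
```

move_arm(deltas="0 0 0 2 0; 0 0 0 2 0; 0 0 0 0 0")

```text
clock: 4.25
tcp_pos: [0.649, -0.0163, 0.2371]
eef_rot: [0.003, 0.093, 0.996, 0.004]
wrist_force: [0.3, 0.4, 0.0]
finger_gap: -0.0003
```

move_arm(deltas="0 0 -2 2 0; 0 0 0 2 0; 0 0 0 0 0")

```text
clock: 4.5
tcp_pos: [0.6487, -0.0185, 0.2327]
eef_rot: [0.004, 0.093, 0.996, 0.004]
wrist_force: [-0.3, -0.1, -0.6]
finger_gap: 0.0001
```

move_arm(deltas="0 0 0 2 0; 0 0 0 2 0; 0 0 0 0 0")

```text
clock: 4.75
tcp_pos: [0.6487, -0.0186, 0.2282]
eef_rot: [0.003, 0.093, 0.996, 0.004]
wrist_force: [-0.0, 0.4, -0.5]
finger_gap: -0.0003
```

```bash
python3 - <<'E'
from h import *
from workcell import vision
togo([.649,-.0195,.238])
d=vision.read_camera("side"); cv2.imwrite("pics/s2.png",cv2.resize(d["image"][100:250,190:380,::-1],None,fx=4,fy=4,interpolation=cv2.INTER_CUBIC))
d=vision.read_camera("wrist"); cv2.imwrite("pics/w2.png",d["image"][:,:,::-1])
E
```

```text
t 4.75 tcp [ 0.6487 -0.0186  0.2282] tilt [0.008 0.007] F [-0.   0.4 -0.5] gap -0.3 j7 1.3
delta now-axes [-0.5 -0.8 -9.8] turn 0 delta after turn [-0.5 -0.8 -9.8]
```

View pics/s2.png

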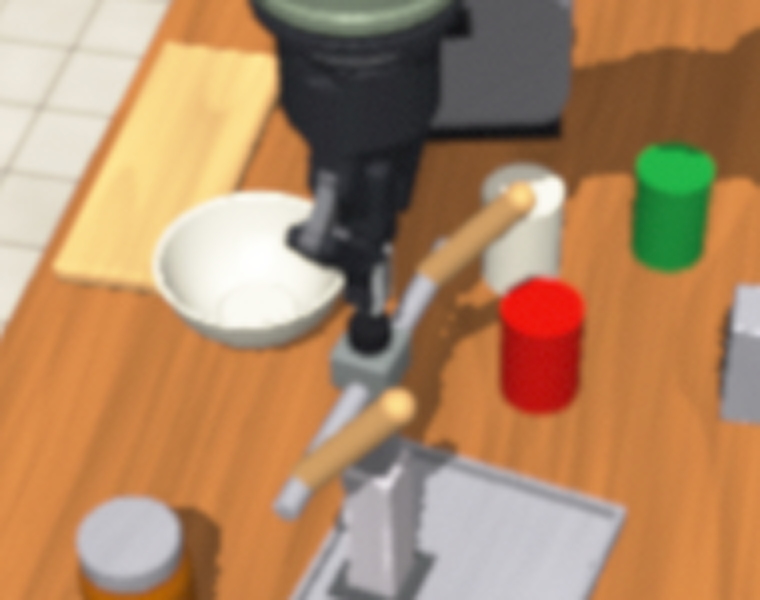

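View pics/w2.png

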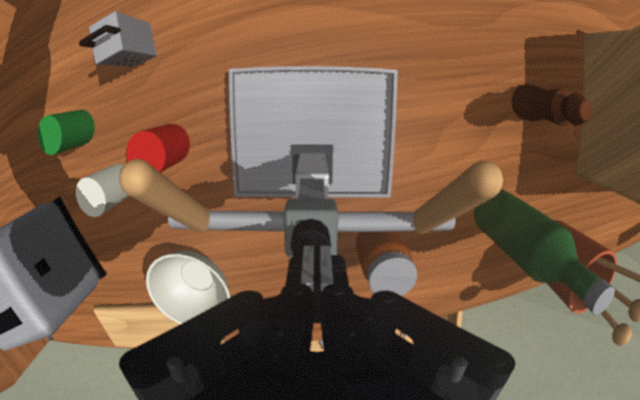

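move_arm(deltas="0 0 0 1.5 0; 0 0 0 0 0")

```text
clock: 5.02
tcp_pos: [0.6489, -0.0185, 0.2271]
eef_rot: [0.004, 0.093, 0.996, 0.004]
wrist_force: [-0.3, -0.2, -0.5]
finger_gap: 0.0002
```

move_arm(deltas="0 0 0 1.5 0; 0 0 0 0 0")

```text
clock: 5.18
tcp_pos: [0.6489, -0.0185, 0.2255]
eef_rot: [0.004, 0.093, 0.996, 0.004]
wrist_force: [-0.9, -0.9, -0.9]
finger_gap: 0.0002
```

move_arm(deltas="0 0 0 1.5 0; 0 0 0 0 0")

```text
clock: 5.35
tcp_pos: [0.6489, -0.0185, 0.2238]
eef_rot: [0.004, 0.093, 0.996, 0.004]
wrist_force: [0.3, 0.4, -0.2]
finger_gap: -0.0001
```

move_arm(deltas="0 0 0 1.5 0; 0 0 0 0 0")

```text
clock: 5.52
tcp_pos: [0.649, -0.0184, 0.2222]
eef_rot: [0.004, 0.093, 0.996, 0.004]
wrist_force: [-0.0, -0.8, -0.4]
finger_gap: -0.0002
```

```bash
python3 - <<'E'
from h import *
from workcell import vision
s,R=st()
d=vision.read_camera("side"); cv2.imwrite("pics/s3.png",cv2.resize(d["image"][155:225,240:330,::-1],None,fx=8,fy=8,interpolation=cv2.INTER_CUBIC))
print(proj(d,s["tcp_pos"]+R@[0,0,.014]), proj(d,s["tcp_pos"]))
d=vision.read_camera("top");print(proj(d,s["tcp_pos"]+R@[0,0,.014])); cv2.imwrite("pics/t3.png",cv2.resize(d["image"][100:230,270:400,::-1],None,fx=4.5,fy=4.5,interpolation=cv2.INTER_CUBIC))
E
```

```text
[[281.63369661 185.42817318]] [[281.45714697 180.68216899]]
[[322.08998749 164.83941912]]
```

View pics/s3.png

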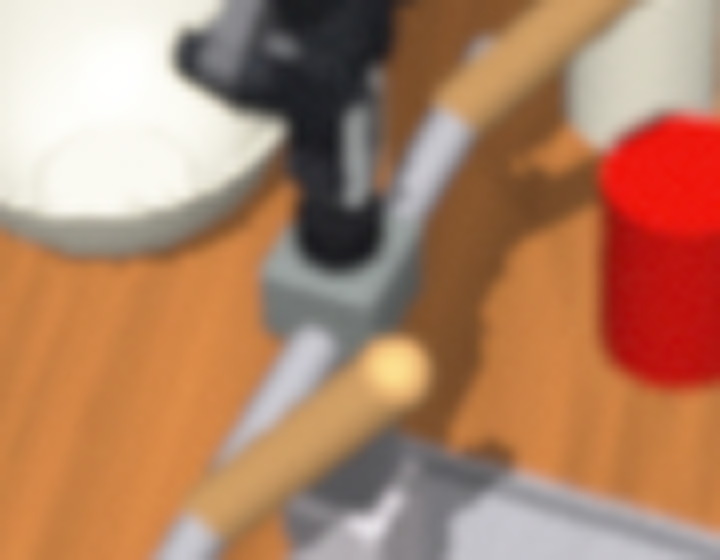

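View pics/t3.png

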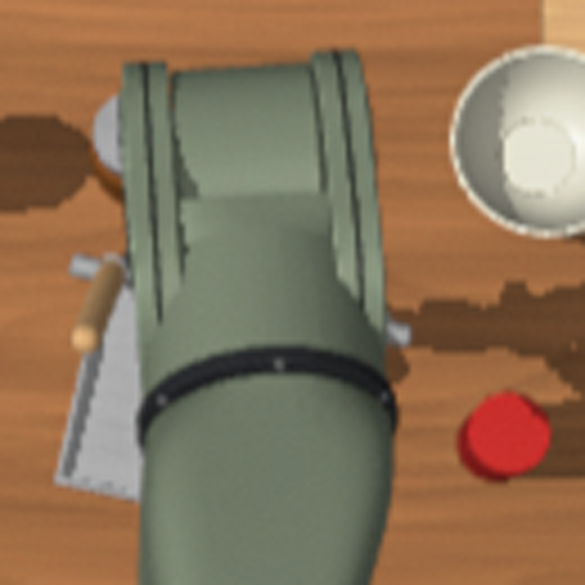

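move_arm(deltas="0 0 0 1.5 0; 0 0 0 0 0")

```text
clock: 5.78
tcp_pos: [0.6491, -0.0184, 0.221]
eef_rot: [0.004, 0.093, 0.996, 0.004]
wrist_force: [0.4, 0.1, 0.4]
finger_gap: 0.0001
```

move_arm(deltas="0 0 0 1.5 0; 0 0 0 0 0")

```text
clock: 5.95
tcp_pos: [0.6491, -0.0184, 0.2193]
eef_rot: [0.004, 0.093, 0.996, 0.004]
wrist_force: [-0.7, -0.2, -1.1]
finger_gap: 0.0003
```

move_arm(deltas="0 0 0 1.5 0; 0 0 0 0 0")

```text
clock: 6.12
tcp_pos: [0.6491, -0.0184, 0.2176]
eef_rot: [0.004, 0.093, 0.996, 0.004]
wrist_force: [0.2, 0.5, -0.5]
finger_gap: -0.0003
```

```bash
python3 - <<'E'
from h import *
from workcell import vision
s,R=st(); print(s)
d=vision.read_camera("side"); cv2.imwrite("pics/s4.png",cv2.resize(d["image"][155:225,240:330,::-1],None,fx=8,fy=8,interpolation=cv2.INTER_CUBIC))
E
```

```text
{'clock': 6.1167, 'joints': array([ 0.03118576,  0.83008736, -0.11655536,  1.18618641,  0.08793399,
        1.12100457,  1.29990302]), 'joint_vel': array([ 0.00027296, -0.00487314,  0.00127439, -0.00909887, -0.00016205,
        0.00568923,  0.00059349]), 'joint_efforts': array([ 1.64618675e-02, -1.00437684e+02, -3.54981786e-01, -2.63960052e+01,
       -6.51287191e-04, -1.45517970e-01, -6.20805658e-03]), 'tcp_pos': array([ 0.64913525, -0.01839423,  0.21759584]), 'eef_rot': array([0.00407886, 0.09270544, 0.99567724, 0.00398835]), 'wrist_force': array([ 0.22422991,  0.45554744, -0.52411915]), 'moment': array([ 0.00700026,  0.06173264, -0.02093304]), 'finger_gap': -0.0002663709591106002}
```

View pics/s4.png

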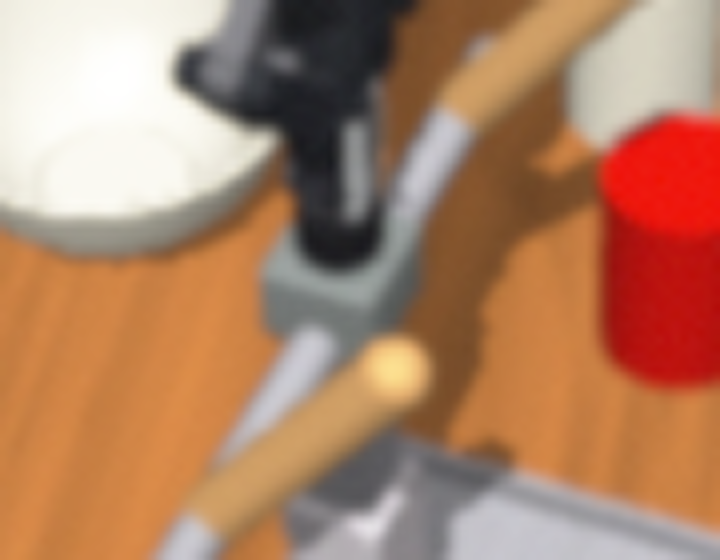

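move_arm(deltas="0 0 0 1.5 0; 0 0 0 0 0")

```text
clock: 6.33
tcp_pos: [0.6492, -0.0184, 0.2162]
eef_rot: [0.004, 0.093, 0.996, 0.004]
wrist_force: [-1.3, 0.3, 0.6]
finger_gap: -0.0
```

move_arm(deltas="0 0 0 1.5 0; 0 0 0 0 0")

```text
clock: 6.5
tcp_pos: [0.6493, -0.0184, 0.2145]
eef_rot: [0.004, 0.093, 0.996, 0.004]
wrist_force: [-0.9, 0.1, -0.5]
finger_gap: -0.0003
```

move_arm(deltas="0 0 0 1.5 0; 0 0 0 0 0")

```text
clock: 6.67
tcp_pos: [0.6493, -0.0184, 0.2128]
eef_rot: [0.004, 0.093, 0.996, 0.004]
wrist_force: [0.2, 1.4, -0.2]
finger_gap: -0.0002
```

```bash
python3 - <<'E'
from h import *
from workcell import vision
s,R=st(); print(s["tcp_pos"],s["wrist_force"])
d=vision.read_camera("side"); cv2.imwrite("pics/s5.png",cv2.resize(d["image"][155:225,240:330,::-1],None,fx=8,fy=8,interpolation=cv2.INTER_CUBIC))
d=vision.read_camera("wrist"); cv2.imwrite("pics/w5.png",cv2.resize(d["image"][180:330,230:410,::-1],None,fx=4,fy=4,interpolation=cv2.INTER_CUBIC))
E
```

```text
[ 0.64925569 -0.01839111  0.212841  ] [ 0.22249415  1.4045896  -0.24744547]
```

View pics/s5.png

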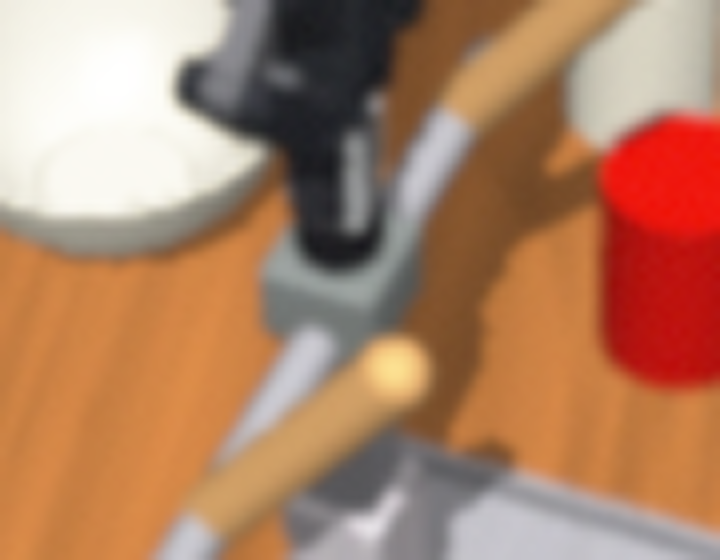

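View pics/w5.png

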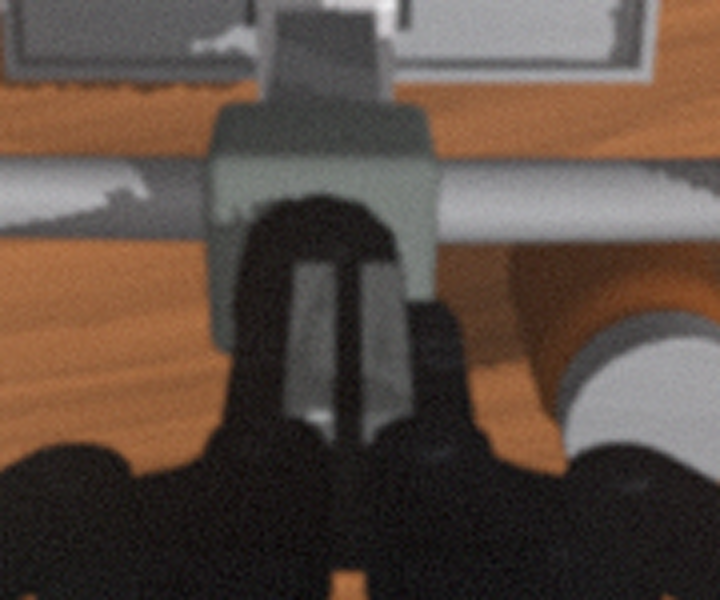

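move_arm(deltas="0 0 -2 0 0; 0 0 -1 1 0; 0 0 0 0 0")

```text
clock: 7.02
tcp_pos: [0.6488, -0.0216, 0.2122]
eef_rot: [0.005, 0.093, 0.996, 0.004]
wrist_force: [-0.4, -0.2, -0.1]
finger_gap: 0.0002
```

move_arm(deltas="0 0 0 1.5 0; 0 0 0 0 0")

```text
clock: 7.18
tcp_pos: [0.649, -0.0217, 0.2107]
eef_rot: [0.005, 0.093, 0.996, 0.004]
wrist_force: [-0.2, 0.4, 2.6]
finger_gap: -0.0001
```

move_arm(deltas="0 0 0 1.5 0; 0 0 0 0 0")

```text
clock: 7.35
tcp_pos: [0.649, -0.0217, 0.2093]
eef_rot: [0.005, 0.093, 0.996, 0.004]
wrist_force: [-0.5, -0.9, 2.5]
finger_gap: 0.0001
```

move_arm(deltas="0 0 0 1.5 0; 0 0 0 0 0")

```text
clock: 7.52
tcp_pos: [0.649, -0.0217, 0.2078]
eef_rot: [0.005, 0.093, 0.996, 0.004]
wrist_force: [-1.1, -1.1, 4.3]
finger_gap: -0.0002
```

move_arm(deltas="0 0 0 1.5 0; 0 0 0 0 0")

```text
clock: 7.68
tcp_pos: [0.649, -0.0217, 0.2064]
eef_rot: [0.005, 0.093, 0.996, 0.004]
wrist_force: [-0.5, -1.0, 3.8]
finger_gap: 0.0
```

move_arm(deltas="0 0 0 1.5 0; 0 0 0 0 0")

```text
clock: 7.85
tcp_pos: [0.649, -0.0217, 0.2049]
eef_rot: [0.005, 0.093, 0.996, 0.004]
wrist_force: [-1.5, -0.3, 5.1]
finger_gap: -0.0001
```

move_arm(deltas="0 0 0 1 0; 0 0 0 0 0")

```text
clock: 8.02
tcp_pos: [0.649, -0.0217, 0.2041]
eef_rot: [0.005, 0.093, 0.996, 0.004]
wrist_force: [-1.0, -0.2, 6.3]
finger_gap: 0.0003
```

move_arm(deltas="0 0 0 1 0; 0 0 0 0 0")

```text
clock: 8.18
tcp_pos: [0.6491, -0.0217, 0.2034]
eef_rot: [0.005, 0.093, 0.996, 0.004]
wrist_force: [-2.2, -0.2, 5.4]
finger_gap: 0.0001
```

move_arm(deltas="0 0 0 1 0; 0 0 0 0 0")

```text
clock: 8.35
tcp_pos: [0.6491, -0.0217, 0.2029]
eef_rot: [0.005, 0.093, 0.996, 0.004]
wrist_force: [-2.1, -0.3, 5.0]
finger_gap: -0.0002
```

move_arm(deltas="0 0 0 2 0; 0 0 0 2 0; 0 0 0 2 0; 0 0 0 2 0")

```text
clock: 8.68
tcp_pos: [0.6491, -0.0217, 0.1963]
eef_rot: [0.006, 0.093, 0.996, 0.004]
wrist_force: [-3.6, 1.2, 8.8]
finger_gap: -0.0002
```

move_arm(deltas="0 0 0 2 0; 0 0 0 2 0; 0 0 0 2 0; 0 0 0 2 0")

```text
clock: 9.02
tcp_pos: [0.6491, -0.0217, 0.1894]
eef_rot: [0.006, 0.093, 0.996, 0.004]
wrist_force: [-3.4, -0.5, 7.8]
finger_gap: 0.0
```

move_arm(deltas="0 0 0 2 0; 0 0 0 2 0; 0 0 0 2 0; 0 0 0 2 0; 0 0 0 2 0; 0 0 0 2 0; 0 0 0 2 0")

```text
clock: 9.6
tcp_pos: [0.6492, -0.0217, 0.1772]
eef_rot: [0.007, 0.093, 0.996, 0.004]
wrist_force: [-3.1, -0.2, 8.4]
finger_gap: 0.0001
```

```bash
python3 - <<'E'
from h import *
from workcell import vision
togo([.649,-.0217,.1725])
d=vision.read_camera("side"); cv2.imwrite("pics/s6.png",cv2.resize(d["image"][155:225,240:330,::-1],None,fx=8,fy=8,interpolation=cv2.INTER_CUBIC))
E
```

```text
t 9.6 tcp [ 0.6492 -0.0217  0.1772] tilt [0.014 0.007] F [-3.1 -0.2  8.4] gap 0.1 j7 1.3
delta now-axes [ 0.2 -0.1  4.7] turn 0 delta after turn [ 0.2 -0.1  4.7]
```

View pics/s6.png

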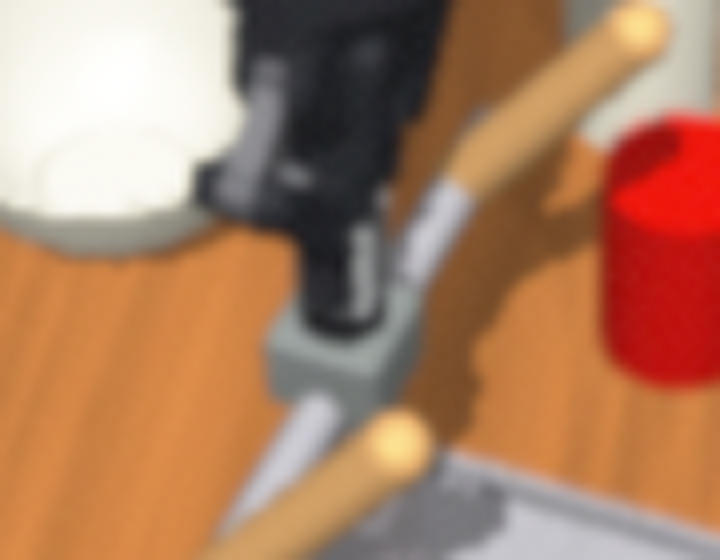

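move_arm(deltas="0 0 0 2 0; 0 0 0 1.5 0; 0 0 0 1 0; 0 0 0 0 0")

```text
clock: 9.98
tcp_pos: [0.6491, -0.0217, 0.1733]
eef_rot: [0.007, 0.093, 0.996, 0.004]
wrist_force: [-2.8, 0.4, 4.4]
finger_gap: -0.0
```

move_arm(deltas="0 0 0 1.2 0; 0 0 0 0 0")

```text
clock: 10.15
tcp_pos: [0.6491, -0.0217, 0.1726]
eef_rot: [0.007, 0.093, 0.996, 0.004]
wrist_force: [-2.8, -1.0, 5.0]
finger_gap: -0.0003
```

move_arm(deltas="0 0 0 -2 0; 0 0 0 -2 0; 0 0 0 -2 0; 0 0 0 0 0")

```text
clock: 10.48
tcp_pos: [0.6491, -0.0217, 0.1793]
eef_rot: [0.007, 0.093, 0.996, 0.004]
wrist_force: [-1.1, -0.7, 2.5]
finger_gap: -0.0002
```

move_arm(deltas="0 0 0 -3 0; 0 0 0 -10 0; 0 0 0 -25 0; 0 0 0 -35 0; 0 0 0 0 0")

```text
clock: 10.9
tcp_pos: [0.6474, -0.0221, 0.2558]
eef_rot: [0.006, 0.093, 0.996, 0.004]
wrist_force: [0.1, 0.1, 0.5]
finger_gap: 0.0001
```

```bash
python3 - <<'E'
from h import *
from workcell import vision
togo([.649,-.0217,.1725])
d=vision.read_camera("side"); cv2.imwrite("pics/s7.png",cv2.resize(d["image"][150:225,240:330,::-1],None,fx=8,fy=8,interpolation=cv2.INTER_CUBIC))
E
```

```text
t 10.9 tcp [ 0.6474 -0.0221  0.2558] tilt [0.012 0.007] F [0.1 0.1 0.5] gap 0.1 j7 1.31
delta now-axes [-0.6 -0.1 83.3] turn 0 delta after turn [-0.6 -0.1 83.3]
```

View pics/s7.png

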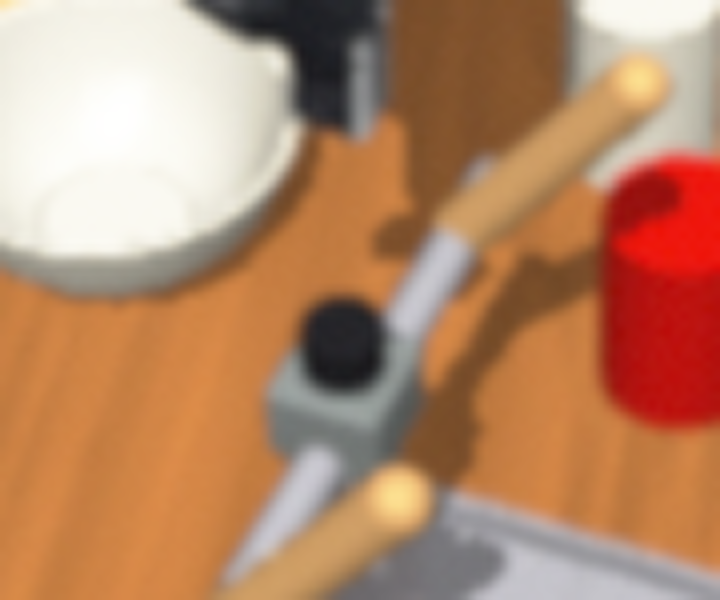

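move_arm(deltas="0 0 0 -30 0; 72 -3 -40 0 0; 72 -3 -40 0 0; 72 -3 -40 0 0; 72 -3 -40 0 0; 72 -3 -40 0 0; 72 -3 -40 0 0; 72 0 -30 0 0")

```text
clock: 11.62
tcp_pos: [0.6146, -0.2928, 0.2814]
eef_rot: [0.004, 0.086, 0.996, 0.006]
wrist_force: [-0.2, 0.1, -0.0]
finger_gap: 0.0721
```

move_arm(deltas="72 0 0 35 0; 72 0 0 35 0; 72 0 0 35 0; 72 0 0 0 0")

```text
clock: 11.95
tcp_pos: [0.6121, -0.3024, 0.1726]
eef_rot: [0.004, 0.092, 0.996, 0.004]
wrist_force: [0.2, 0.7, -0.8]
finger_gap: 0.0718
```

```bash
python3 - <<'E'
from h import *
from workcell import vision
p=np.load("stand.npy"); togo([.6137,-.3035,.15],np.pi/2+p[2])
s,R=st()
d=vision.read_camera("wrist"); cv2.imwrite("pics/w8.png",d["image"][:,:,::-1])
d=vision.read_camera("side"); cv2.imwrite("pics/s8.png",cv2.resize(d["image"][60:210,240:400,::-1],None,fx=4,fy=4,interpolation=cv2.INTER_CUBIC)); print(proj(d,s["tcp_pos"]))
E
```

```text
t 11.95 tcp [ 0.6121 -0.3024  0.1726] tilt [0.009 0.007] F [ 0.2  0.7 -0.8] gap 71.8 j7 1.72
delta now-axes [-1.6 -1.  22.6] turn 0.009 delta after turn [-1.7 -0.9 22.6]
[[322.23033405 118.50995921]]
```

View pics/w8.png

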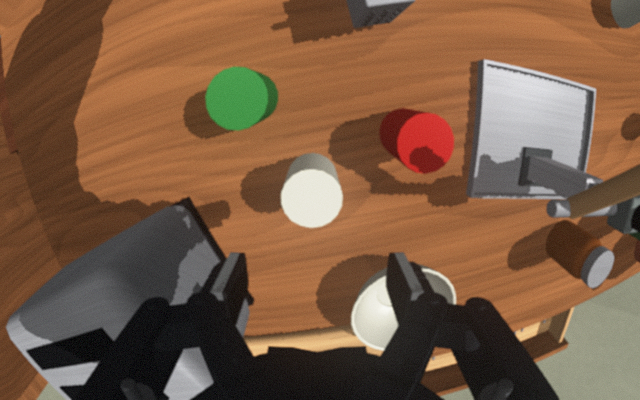

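View pics/s8.png

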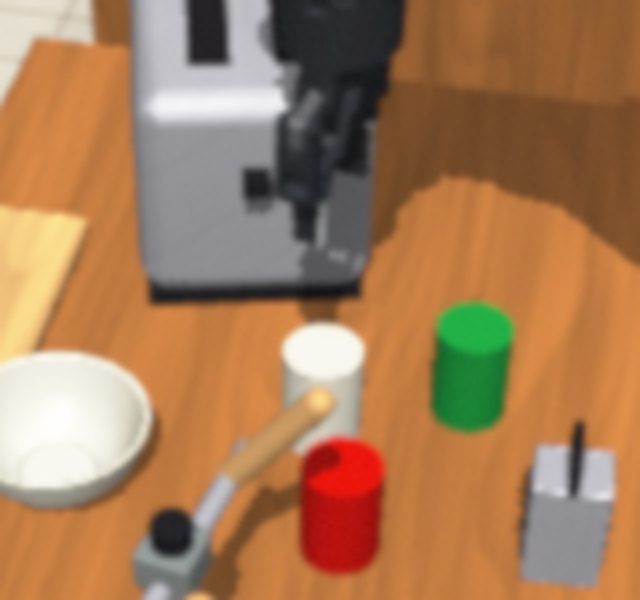

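```bash
python3 - <<'E'
from h import *
s,R=st()
a=cv2.imread("pics/s8.png")[60:300,200:420]; cv2.imwrite("pics/s8z.png",cv2.resize(a,None,fx=3,fy=2.5))
from workcell import vision
d=vision.read_camera("wrist"); print("cup top",wpt((312,198),.075,d,s,R))
d=vision.read_camera("side")
for y in (-.036,.036):
  for z in (-.024,0,.014): print(y,z,(proj(d,s["tcp_pos"]+R@[0,y,z])[0]-[240,60])*4)
E
```

```text
cup top [ 0.62003804 -0.30784212  0.075     ]
-0.036 -0.024 [347.15857383 161.67871709]
-0.036 0 [345.32385412 192.57930817]
-0.036 0.014 [344.27730631 210.20540435]
0.036 -0.024 [306.46181351 226.32359691]
0.036 0 [305.15248783 257.46842443]
0.036 0.014 [304.40627813 275.21845595]
```

View pics/s8z.png

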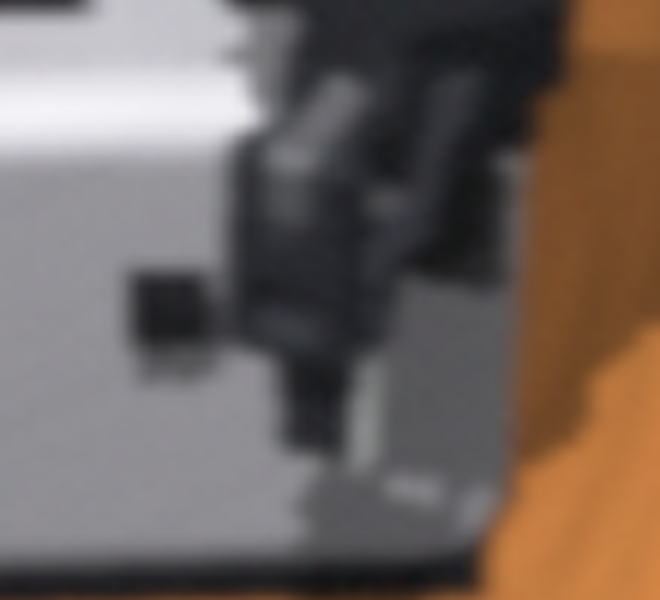

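move_arm(deltas="72 -5 -2.5 30 0; 72 0 0 30 0; 72 0 0 30 0; 72 0 0 20 0; 72 0 0 0 0")

```text
clock: 12.57
tcp_pos: [0.6296, -0.3078, 0.081]
eef_rot: [0.019, 0.091, 0.996, -0.001]
wrist_force: [-1.0, -0.3, -0.6]
finger_gap: 0.0721
```

```bash
python3 - <<'E'
from h import *
from workcell import vision
p=np.load("stand.npy"); togo([.6137,-.3035,.02],np.pi/2+p[2])
d=vision.read_camera("wrist"); cv2.imwrite("pics/w9.png",d["image"][100:400,120:520,::-1])
d=vision.read_camera("side"); cv2.imwrite("pics/s9.png",cv2.resize(d["image"][100:210,270:380,::-1],None,fx=5,fy=5,interpolation=cv2.INTER_CUBIC))
E
```

```text
t 12.57 tcp [ 0.6296 -0.3078  0.081 ] tilt [ 0.037 -0.005] F [-1.  -0.3 -0.6] gap 72.1 j7 1.71
delta now-axes [18.7  1.2 60.3] turn 0.012 delta after turn [18.7  1.  60.3]
```

View pics/w9.png

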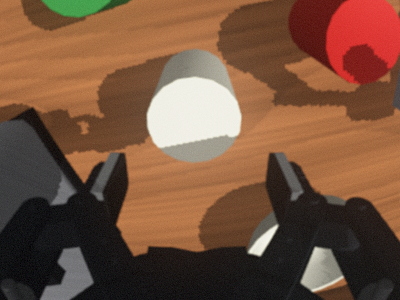

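View pics/s9.png

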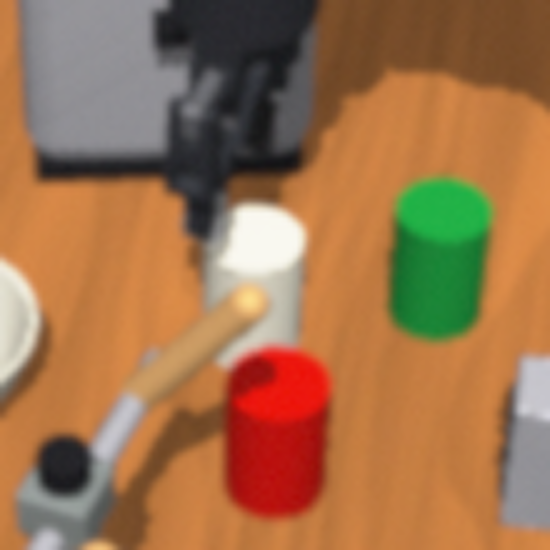

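move_arm(deltas="72 0 0 0 0; 72 0 0 0 0")

```text
clock: 12.83
tcp_pos: [0.6325, -0.309, 0.0892]
eef_rot: [0.023, 0.091, 0.996, -0.003]
wrist_force: [-0.4, 1.3, -0.8]
finger_gap: 0.0719
```

```bash
python3 - <<'E'
from h import *
s,R=st(); print(np.round(s["joints"],3),np.round(s["joint_vel"],3))
p=np.load("stand.npy"); togo([.616,-.3045,.081],np.pi/2+p[2])
E
```

```text
[ 0.465  1.044 -0.134  1.13   0.133  0.931  1.712] [-0.    -0.03  -0.001 -0.018  0.     0.019  0.003]
t 12.83 tcp [ 0.6325 -0.309   0.0892] tilt [ 0.046 -0.009] F [-0.4  1.3 -0.8] gap 71.9 j7 1.71
delta now-axes [17.4  1.5  7.4] turn 0.011 delta after turn [17.4  1.3  7.4]
```

move_arm(deltas="72 9 1.5 0 0; 72 8 0 0 0; 72 0 0 0 0; 72 0 0 0 0")

```text
clock: 13.17
tcp_pos: [0.6183, -0.3054, 0.0952]
eef_rot: [0.027, 0.091, 0.995, -0.004]
wrist_force: [0.0, 0.1, 0.1]
finger_gap: 0.0719
```

```bash
python3 - <<'E'
from h import *
from workcell import vision
p=np.load("stand.npy"); togo([.616,-.3045,.081],np.pi/2+p[2])
d=vision.read_camera("wrist"); cv2.imwrite("pics/w10.png",d["image"][100:400,120:520,::-1])
E
```

```text
t 13.17 tcp [ 0.6183 -0.3054  0.0952] tilt [ 0.054 -0.013] F [0.  0.1 0.1] gap 71.9 j7 1.71
delta now-axes [ 3.2  0.5 14.1] turn 0.011 delta after turn [ 3.2  0.5 14.1]
```

View pics/w10.png

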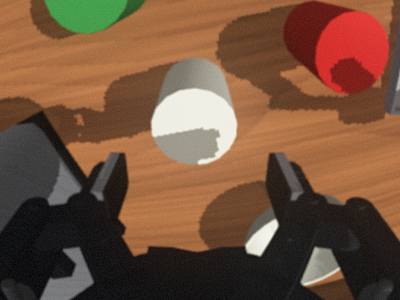

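move_arm(deltas="72 3 0.5 8 0.01; 72 0 0 8 0; 72 0 0 8 0; 72 0 0 8 0")

```text
clock: 13.55
tcp_pos: [0.6189, -0.3053, 0.0625]
eef_rot: [0.029, 0.096, 0.995, -0.004]
wrist_force: [0.9, -0.3, -1.0]
finger_gap: 0.0717
```

```bash
python3 - <<'E'
from h import *
p=np.load("stand.npy"); togo([.616,-.3045,.04],np.pi/2+p[2])
E
```

```text
t 13.55 tcp [ 0.6189 -0.3053  0.0625] tilt [ 0.057 -0.014] F [ 0.9 -0.3 -1. ] gap 71.7 j7 1.69
delta now-axes [ 4.4  0.3 22.3] turn 0.0 delta after turn [ 4.4  0.3 22.3]
```

move_arm(deltas="72 4 0 8 0; 72 2 0 8 0; 72 1 0 8 0; 72 0 0 4 0")

```text
clock: 13.88
tcp_pos: [0.6128, -0.3037, 0.0281]
eef_rot: [0.027, 0.096, 0.995, -0.004]
wrist_force: [-0.1, 0.3, -0.4]
finger_gap: 0.0721
```

```bash
python3 - <<'E'
from h import *
from workcell import vision
p=np.load("stand.npy"); togo([.615,-.3045,.02],np.pi/2+p[2])
d=vision.read_camera("wrist"); cv2.imwrite("pics/w11.png",d["image"][100:400,120:520,::-1])
d=vision.read_camera("side"); cv2.imwrite("pics/s11.png",cv2.resize(d["image"][100:210,270:380,::-1],None,fx=5,fy=5,interpolation=cv2.INTER_CUBIC))
E
```

```text
t 13.88 tcp [ 0.6128 -0.3037  0.0281] tilt [ 0.054 -0.013] F [-0.1  0.3 -0.4] gap 72.1 j7 1.69
delta now-axes [-1.9 -0.4  8.2] turn 0.0 delta after turn [-1.9 -0.4  8.2]
```

View pics/w11.png

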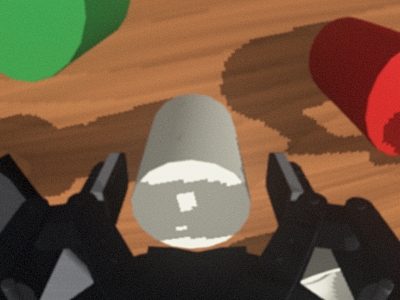

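View pics/s11.png

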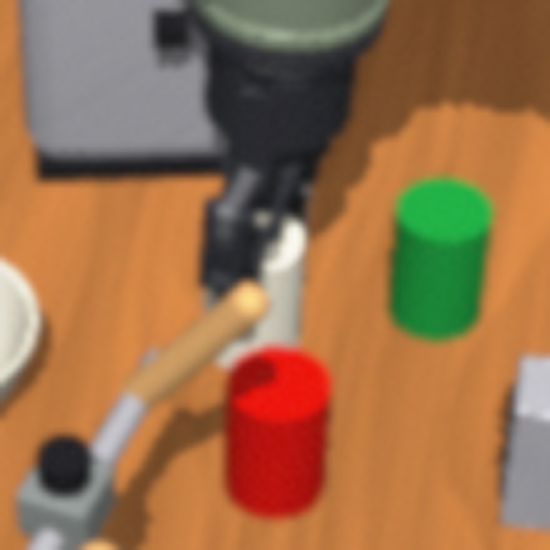

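move_arm(deltas="72 -1 -1 6 0; 40 0 0 0 0; 40 0 0 0 0; 40 0 0 0 0; 40 0 0 0 0; 40 0 0 0 0", force=30)

```text
clock: 14.48
tcp_pos: [0.6156, -0.3056, 0.0241]
eef_rot: [0.029, 0.096, 0.995, -0.004]
wrist_force: [-0.2, -0.4, -1.3]
finger_gap: 0.0539
```

```bash
python3 - <<'E'
from h import *
from workcell import vision
p=np.load("stand.npy"); togo([.615,-.3045,.02],np.pi/2+p[2])
d=vision.read_camera("wrist"); cv2.imwrite("pics/w12.png",d["image"][100:400,120:520,::-1])
d=vision.read_camera("side"); cv2.imwrite("pics/s12.png",cv2.resize(d["image"][100:210,270:380,::-1],None,fx=5,fy=5,interpolation=cv2.INTER_CUBIC))
E
```

```text
t 14.48 tcp [ 0.6156 -0.3056  0.0241] tilt [ 0.057 -0.014] F [-0.2 -0.4 -1.3] gap 53.9 j7 1.69
delta now-axes [1.1 1.  4. ] turn 0.0 delta after turn [1.1 1.  4. ]
```

View pics/w12.png

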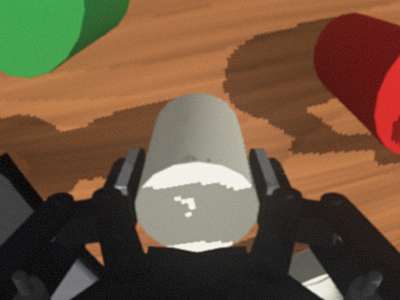

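View pics/s12.png

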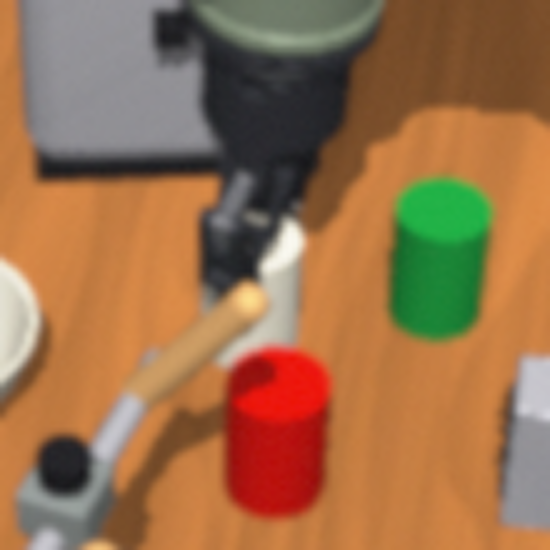

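move_arm(deltas="40 0 0 -10 0; 40 0 0 -25 0; 40 0 0 -36 0; 40 0 0 -40 0; 40 0 0 -40 0; 40 0 0 -40 0; 40 0 0 -40 0; 40 0 0 -25 0", force=30)

```text
clock: 15.25
tcp_pos: [0.5974, -0.3003, 0.2884]
eef_rot: [0.025, 0.096, 0.995, -0.002]
wrist_force: [-0.1, -0.5, -0.5]
finger_gap: 0.0537
```

```bash
python3 - <<'E'
from h import *
p=np.load("stand.npy"); t=np.array([.579,-.0875,.235]); ex=np.array([np.cos(p[2]),np.sin(p[2]),0])
togo(t+.012*ex+[0,0,.055],np.pi/2+p[2])
from workcell import vision
d=vision.read_camera("side"); cv2.imwrite("pics/s13.png",d["image"][:,:,::-1])
E
```

```text
t 15.25 tcp [ 0.5974 -0.3003  0.2884] tilt [ 0.049 -0.01 ] F [-0.1 -0.5 -0.5] gap 53.7 j7 1.73
delta now-axes [ 46.5 205.4  -4. ] turn 0.001 delta after turn [ 46.8 205.3  -4. ]
```

View pics/s13.png

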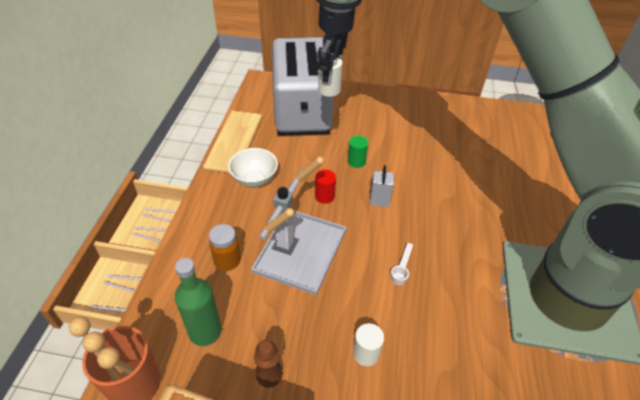

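move_arm(deltas="40 3 14 -5 0; 40 7 30 -3 0; 40 8 35 0 0; 40 8 35 0 0; 40 8 35 0 0; 40 7 30 0 0; 40 4 16 0 0; 40 0 5 0 0")

```text
clock: 15.97
tcp_pos: [0.5893, -0.0891, 0.3061]
eef_rot: [0.032, 0.098, 0.995, -0.005]
wrist_force: [0.1, 0.3, -0.5]
finger_gap: 0.0535
```

```bash
python3 - <<'E'
from h import *
p=np.load("stand.npy"); t=np.array([.579,-.0875,.235]); ex=np.array([np.cos(p[2]),np.sin(p[2]),0])
togo(t+.012*ex+[0,0,.055],np.pi/2+p[2])
from workcell import vision
d=vision.read_camera("side"); cv2.imwrite("pics/s14.png",cv2.resize(d["image"][90:240,240:400,::-1],None,fx=4,fy=4,interpolation=cv2.INTER_CUBIC))
d=vision.read_camera("top"); cv2.imwrite("pics/t14.png",cv2.resize(d["image"][130:260,270:420,::-1],None,fx=4,fy=4,interpolation=cv2.INTER_CUBIC))
d=vision.read_camera("wrist"); cv2.imwrite("pics/w14.png",d["image"][:,:,::-1])
E
```

```text
t 15.97 tcp [ 0.5893 -0.0891  0.3061] tilt [ 0.063 -0.016] F [ 0.1  0.3 -0.5] gap 53.5 j7 1.39
delta now-axes [-0.5 -0.3 16.1] turn -0.003 delta after turn [-0.5 -0.3 16.1]
```

View pics/s14.png

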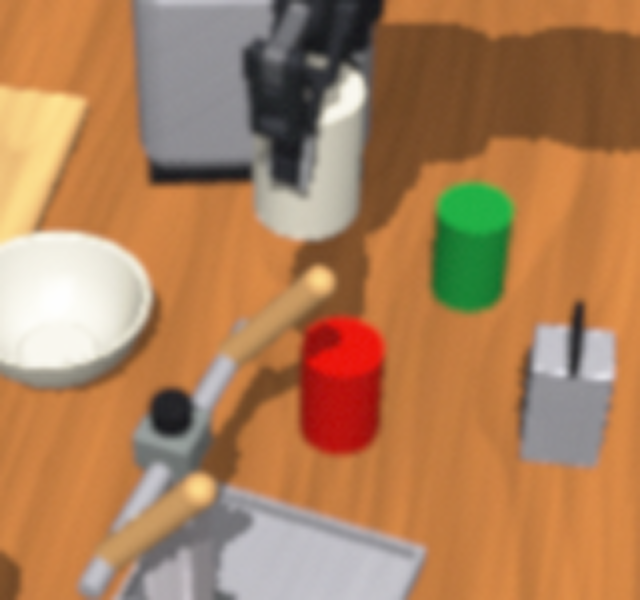

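View pics/w14.png

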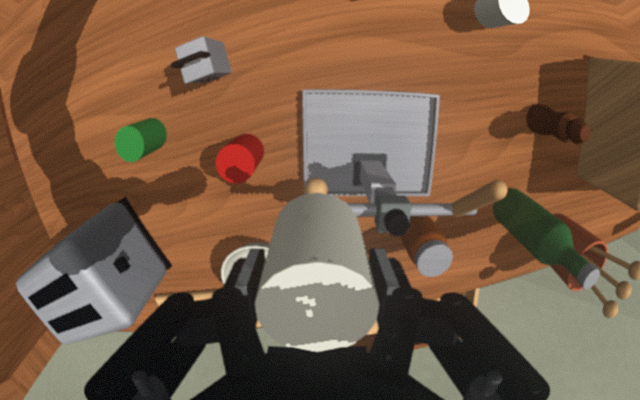

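```bash
cat >> h.py <<'E'
def cuppose(Rg,tg,mg):
    """mouth centre and axis now, given at-grasp R,tcp,mouth centre (cup upright then)"""
    s,R=st(); return s["tcp_pos"]+R@(Rg.T@(mg-tg)), R@Rg.T@[0,0,1]
def circ(c,a,r,n=72):
    u=np.cross(a,[0,1,0]);u/=np.linalg.norm(u);v=np.cross(a,u);t=np.linspace(0,2*np.pi,n); return c+r*(np.outer(np.cos(t),u)+np.outer(np.sin(t),v))
E
python3 - <<'E'
from h import *
D,_=pickle.load(open("s0.pkl","rb"))
q=[0.029,0.096,0.995,-0.004]; Rg=Ro.from_quat([q[1],q[2],q[3],q[0]]).as_matrix()
tg=np.array([.6156,-.3056,.0241]); mg=np.array([.6145,-.3056,0])
np.savez("grip2.npz",Rg=Rg,tg=tg,mg=mg)
m,a=cuppose(Rg,tg,mg); print("mouth",m,"axis",a)
d=D["side"]
P=np.vstack([proj(d,circ(m,a,.027))]); Q=proj(d,circ(m+.075*a,a,.027)); 
print("bottom px",P[P[:,1].argmax()],"left",P[:,0].min(),"right",P[:,0].max(),"top disk right",Q[:,0].max(), "crop bottom",(P[P[:,1].argmax()]-[240,90])*4,(P[:,0].min()-240)*4,(P[:,0].max()-240)*4)
print("tip px",proj(d,[.579,-.0875,.235]), (proj(d,[.579,-.0875,.235])-[240,90])*4)
p=np.load("stand.npy");ex=np.array([np.cos(p[2]),np.sin(p[2]),0]);ey=np.array([-ex[1],ex[0],0])
r=m-np.array([.579,-.0875,.235]); print("mouth rel tip: ex,ey,z",r@ex,r@ey,r[2])
E
```

```text
mouth [ 0.58870509 -0.09319581  0.28145885] axis [-0.00585935  0.00354185  0.99997656]
bottom px [317.91000618 148.17484254] left 304.0604055766293 right 330.1268889958321 top disk right 331.7573273801656 crop bottom [311.64002471 232.69937015] 256.24162230651723 360.5075559833283
tip px [[320.70669117 158.52049642]] [[322.8267647  274.08198569]]
mouth rel tip: ex,ey,z 0.010617396359484301 -0.0037285278402160588 0.046458851786095434
```

move_arm(deltas="40 1 3.5 10 0; 40 1 0 13 0; 40 1 0 13 0; 40 1 0 13 0; 40 1 0 10 0")

```text
clock: 16.53
tcp_pos: [0.5897, -0.1, 0.2462]
eef_rot: [0.034, 0.105, 0.994, -0.008]
wrist_force: [-0.4, -0.4, -1.4]
finger_gap: 0.0532
```

```bash
cat >> h.py <<'E'
def rel(tip,f="grip2.npz"):
    g=np.load(f); m,a=cuppose(g["Rg"],g["tg"],g["mg"]); p=np.load("stand.npy");ex=np.array([np.cos(p[2]),np.sin(p[2]),0]);ey=np.array([-ex[1],ex[0],0])
    r=m-np.array(tip); print("mouth rel tip: ex,ey,z mm",np.round([r@ex*1e3,r@ey*1e3,r[2]*1e3],1),"axis",np.round(a,3))
    s,R=st(); print("F",np.round(s["wrist_force"],1),"tcp",np.round(s["tcp_pos"],4),"gap",round(s["finger_gap"]*1e3,1),"t",round(s["clock"],2),"tilt",np.round(R[:2,2],3),"world down in tool",np.round(R.T@[0,0,-1],3),"ex in tool",np.round(R.T@ex,3))
E
python3 - <<'E'
from h import *
rel([.579,-.0875,.235])
E
```

```text
mouth rel tip: ex,ey,z mm [ 12.  -10.6 -12.9] axis [-0.009  0.008  1.   ]
F [-0.4 -0.4 -1.4] tcp [ 0.5897 -0.1     0.2462] gap 53.2 t 16.53 tilt [ 0.066 -0.023] world down in tool [0.069 0.008 0.998] ex in tool [-0.997  0.018  0.069]
```

move_arm(deltas="40 0 4 0 0; 40 0 4 0 0; 40 0 2 0 0")

```text
clock: 16.78
tcp_pos: [0.591, -0.0947, 0.2446]
eef_rot: [0.032, 0.108, 0.994, -0.009]
wrist_force: [0.7, -0.2, -1.3]
finger_gap: 0.0538
```

```bash
python3 - <<'E'
from h import *
rel([.579,-.0875,.235])
from workcell import vision
d=vision.read_camera("side"); cv2.imwrite("pics/s15.png",cv2.resize(d["image"][90:240,240:400,::-1],None,fx=4,fy=4,interpolation=cv2.INTER_CUBIC))
d=vision.read_camera("wrist"); cv2.imwrite("pics/w15.png",d["image"][:,:,::-1])
E
```

```text
mouth rel tip: ex,ey,z mm [ 12.3  -5.2 -14.5] axis [-0.006  0.01   1.   ]
F [ 0.7 -0.2 -1.3] tcp [ 0.591  -0.0947  0.2446] gap 53.8 t 16.78 tilt [ 0.063 -0.025] world down in tool [0.066 0.011 0.998] ex in tool [-0.998  0.024  0.066]
```

View pics/s15.png

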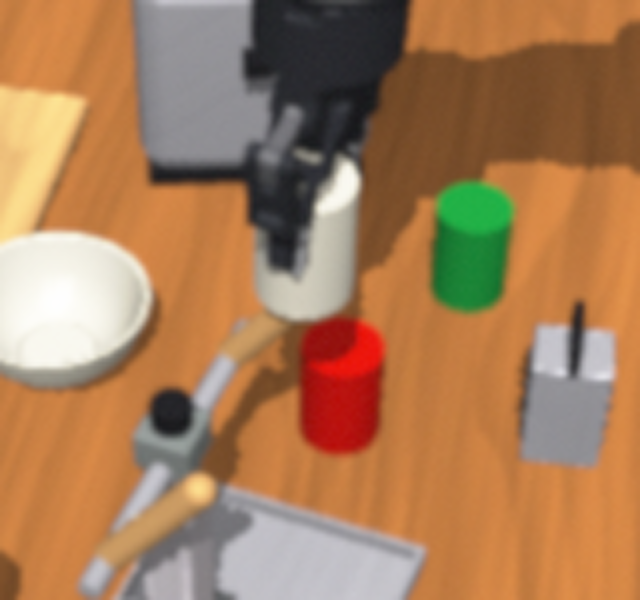

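View pics/w15.png

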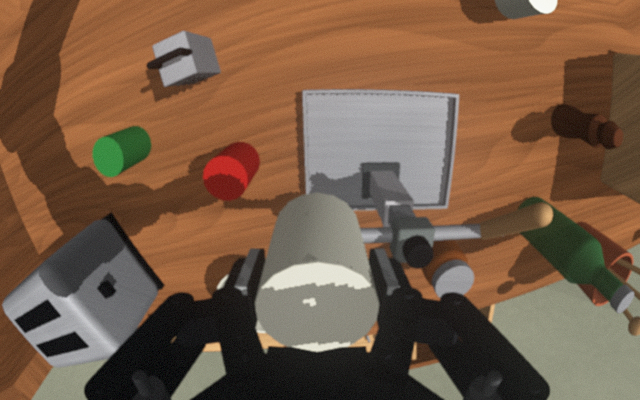

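move_arm(deltas="40 1 2.5 8 0; 40 0.5 2.5 8 0; 40 0.5 0 8 0", force=22)

```text
clock: 17.13
tcp_pos: [0.5928, -0.0894, 0.2213]
eef_rot: [0.035, 0.108, 0.994, -0.009]
wrist_force: [0.1, 0.5, -1.2]
finger_gap: 0.0532
```

```bash
python3 - <<'E'
from h import *
rel([.579,-.0875,.235])
E
```

```text
mouth rel tip: ex,ey,z mm [ 13.2   0.4 -37.8] axis [-0.011  0.01   1.   ]
F [ 0.1  0.5 -1.2] tcp [ 0.5928 -0.0894  0.2213] gap 53.2 t 17.13 tilt [ 0.067 -0.025] world down in tool [0.071 0.01  0.997] ex in tool [-0.997  0.023  0.071]
```

move_arm(deltas="40 -2.5 0 5 0; 40 -2.5 0 5 0; 40 0 0 0 0")

```text
clock: 17.38
tcp_pos: [0.5966, -0.0904, 0.208]
eef_rot: [0.031, 0.107, 0.994, -0.009]
wrist_force: [-4.1, -0.2, -3.2]
finger_gap: 0.054
```

```bash
python3 - <<'E'
from h import *
rel([.579,-.0875,.235])
from workcell import vision
d=vision.read_camera("side"); cv2.imwrite("pics/s16.png",cv2.resize(d["image"][90:240,240:400,::-1],None,fx=4,fy=4,interpolation=cv2.INTER_CUBIC))
E
```

```text
mouth rel tip: ex,ey,z mm [ 16.9   0.2 -51.1] axis [-0.004  0.01   1.   ]
F [-4.1 -0.2 -3.2] tcp [ 0.5966 -0.0904  0.208 ] gap 54.0 t 17.38 tilt [ 0.061 -0.024] world down in tool [0.064 0.011 0.998] ex in tool [-0.998  0.023  0.064]
```

View pics/s16.png

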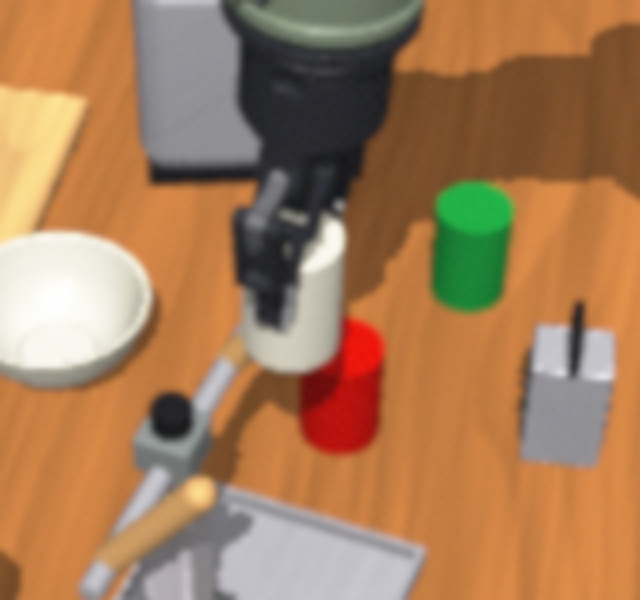

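move_arm(deltas="40 -1.5 0 5 0; 40 -1.5 0 5 0; 40 0 0 0 0")

```text
clock: 17.68
tcp_pos: [0.5983, -0.0912, 0.2003]
eef_rot: [0.03, 0.108, 0.994, -0.009]
wrist_force: [-3.1, -0.7, -8.0]
finger_gap: 0.0538
```

```bash
python3 - <<'E'
from h import *
rel([.579,-.0875,.235])
from workcell import vision
d=vision.read_camera("side"); cv2.imwrite("pics/s17.png",cv2.resize(d["image"][120:220,250:360,::-1],None,fx=6,fy=6,interpolation=cv2.INTER_CUBIC))
E
```

```text
mouth rel tip: ex,ey,z mm [ 18.7  -0.4 -58.8] axis [-0.001  0.01   1.   ]
F [-3.1 -0.7 -8. ] tcp [ 0.5983 -0.0912  0.2003] gap 53.8 t 17.68 tilt [ 0.057 -0.025] world down in tool [0.061 0.012 0.998] ex in tool [-0.998  0.023  0.061]
```

View pics/s17.png

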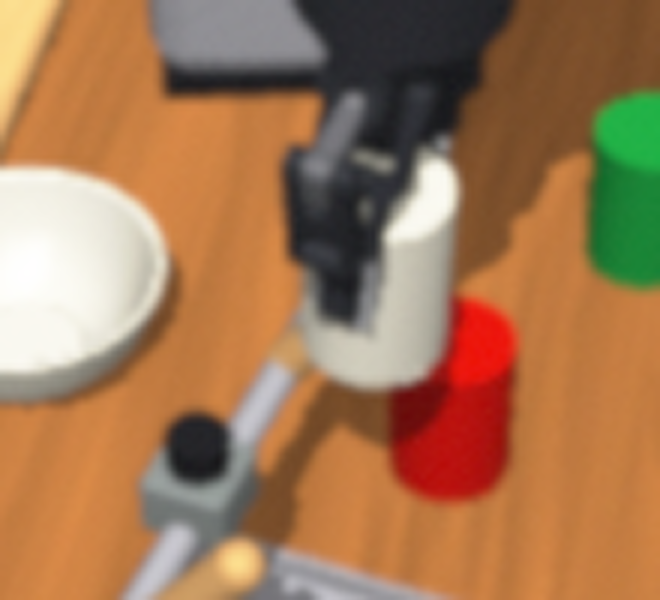

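move_arm(deltas="40 0 0 0 0")

```text
clock: 17.82
tcp_pos: [0.5981, -0.0913, 0.2001]
eef_rot: [0.03, 0.108, 0.994, -0.009]
wrist_force: [-3.6, 2.1, 2.6]
finger_gap: 0.0539
```

```bash
python3 - <<'E'
from h import *
rel([.579,-.0875,.235]); s,R=st(); print(s["moment"],s["joint_vel"])
E
```

```text
mouth rel tip: ex,ey,z mm [ 18.5  -0.5 -59. ] axis [-0.    0.01  1.  ]
F [-3.6  2.1  2.6] tcp [ 0.5981 -0.0913  0.2001] gap 53.9 t 17.82 tilt [ 0.057 -0.025] world down in tool [0.061 0.012 0.998] ex in tool [-0.998  0.023  0.06 ]
[ 0.27358098  0.39268117 -0.01282643] [ 0.0011614   0.00210846  0.00093093  0.00169389 -0.00185266  0.00356755
  0.00037263]
```

move_arm(deltas="40 -1 0 4 0; 40 -1 0 4 0; 40 0 0 0 0")

```text
clock: 18.07
tcp_pos: [0.5995, -0.092, 0.1947]
eef_rot: [0.029, 0.108, 0.994, -0.009]
wrist_force: [-3.9, -0.4, -6.9]
finger_gap: 0.0539
```

move_arm(deltas="40 -1 0 4 0; 40 -1 0 4 0; 40 0 0 0 0")

```text
clock: 18.32
tcp_pos: [0.6011, -0.093, 0.188]
eef_rot: [0.028, 0.108, 0.994, -0.01]
wrist_force: [-1.4, 0.1, -5.5]
finger_gap: 0.0536
```

```bash
python3 - <<'E'
from h import *
rel([.579,-.0875,.235])
from workcell import vision
d=vision.read_camera("side"); cv2.imwrite("pics/s18.png",cv2.resize(d["image"][120:220,250:360,::-1],None,fx=6,fy=6,interpolation=cv2.INTER_CUBIC))
E
```

```text
mouth rel tip: ex,ey,z mm [ 21.6  -1.6 -71. ] axis [0.002 0.01  1.   ]
F [-1.4  0.1 -5.5] tcp [ 0.6011 -0.093   0.188 ] gap 53.6 t 18.32 tilt [ 0.054 -0.025] world down in tool [0.059 0.013 0.998] ex in tool [-0.998  0.024  0.058]
```

View pics/s18.png

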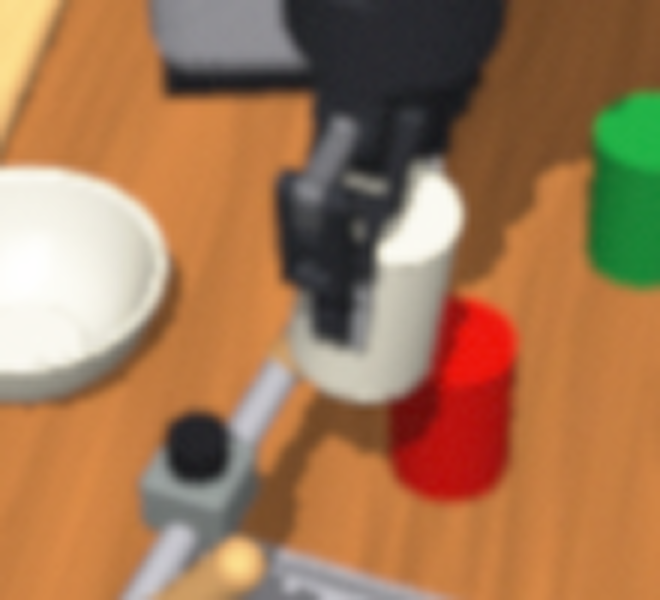

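move_arm(deltas="40 -1.5 0.5 4 0; 40 -1 0.5 3 0; 40 0 0 0 0; 40 0 0 0 0")

```text
clock: 18.7
tcp_pos: [0.6033, -0.0936, 0.1816]
eef_rot: [0.027, 0.109, 0.994, -0.01]
wrist_force: [-5.2, 1.6, 5.4]
finger_gap: 0.0535
```

```bash
python3 - <<'E'
from h import *
rel([.579,-.0875,.235])
from workcell import vision
d=vision.read_camera("side"); cv2.imwrite("pics/s19.png",cv2.resize(d["image"][120:220,250:360,::-1],None,fx=6,fy=6,interpolation=cv2.INTER_CUBIC))
E
```

```text
mouth rel tip: ex,ey,z mm [ 23.8  -1.8 -77.5] axis [0.004 0.011 1.   ]
F [-5.2  1.6  5.4] tcp [ 0.6033 -0.0936  0.1816] gap 53.5 t 18.7 tilt [ 0.052 -0.026] world down in tool [0.057 0.014 0.998] ex in tool [-0.998  0.025  0.056]
```

View pics/s19.png

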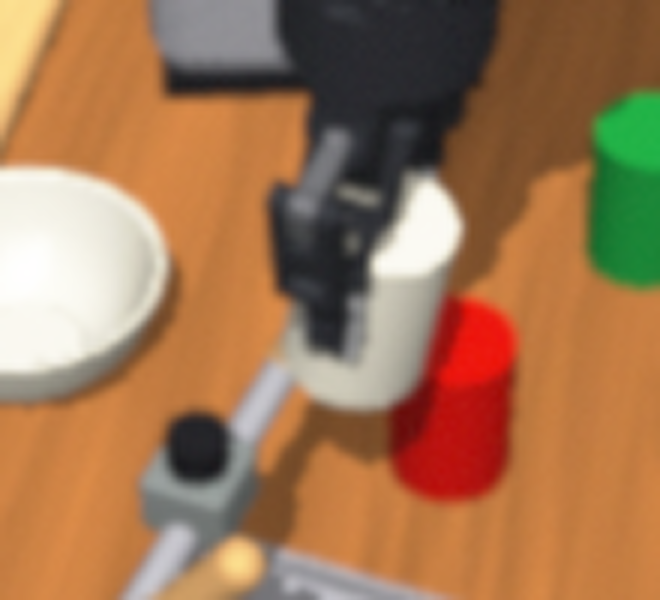

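move_arm(deltas="58 0 0 0 0; 64 0 0 0 0; 68 0 0 0 0; 68 0 0 0 0; 68 0 0 0 0")

```text
clock: 19.17
tcp_pos: [0.6046, -0.0937, 0.1819]
eef_rot: [0.029, 0.109, 0.994, -0.01]
wrist_force: [-0.1, -0.3, 0.0]
finger_gap: 0.0678
```

```bash
python3 - <<'E'
from h import *
rel([.579,-.0875,.235])
from workcell import vision
d=vision.read_camera("side"); cv2.imwrite("pics/s20.png",cv2.resize(d["image"][120:220,250:360,::-1],None,fx=6,fy=6,interpolation=cv2.INTER_CUBIC))
d=vision.read_camera("wrist"); cv2.imwrite("pics/w20.png",d["image"][:,:,::-1])
E
```

```text
mouth rel tip: ex,ey,z mm [ 25.2  -1.6 -77.2] axis [0.001 0.011 1.   ]
F [-0.1 -0.3  0. ] tcp [ 0.6046 -0.0937  0.1819] gap 67.8 t 19.17 tilt [ 0.055 -0.026] world down in tool [0.06  0.014 0.998] ex in tool [-0.998  0.025  0.059]
```

View pics/s20.png

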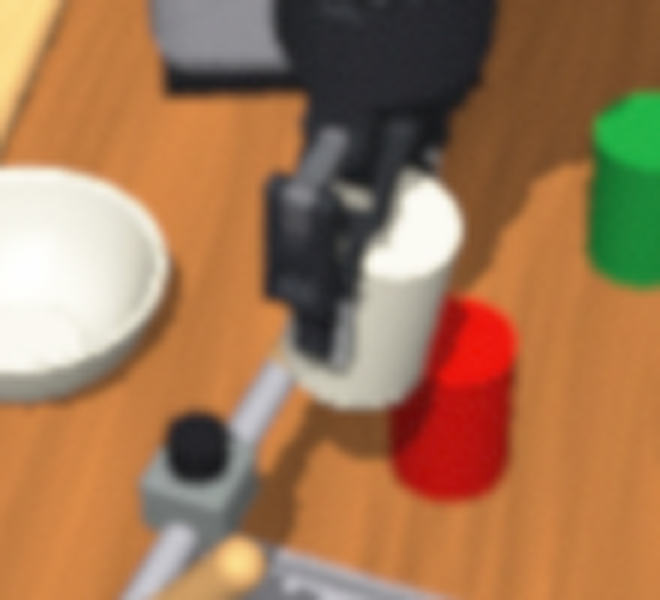

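View pics/w20.png

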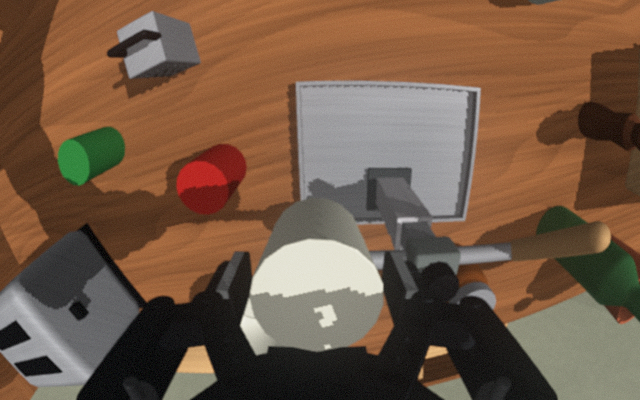

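move_arm(deltas="68 0 0 -8 0; 70 0 0 -15 0; 72 0 0 -25 0; 72 0 0 -30 0; 72 0 0 -30 0; 72 0 0 -15 0")

```text
clock: 19.77
tcp_pos: [0.5959, -0.09, 0.3092]
eef_rot: [0.026, 0.108, 0.994, -0.01]
wrist_force: [0.3, 0.4, -0.2]
finger_gap: 0.0724
```

```bash
python3 - <<'E'
from h import *
togo([.4255,.216,.2],np.pi/2)
from workcell import vision
d=vision.read_camera("side"); cv2.imwrite("pics/s21.png",cv2.resize(d["image"][120:220,250:360,::-1],None,fx=6,fy=6,interpolation=cv2.INTER_CUBIC))
d=vision.read_camera("wrist"); cv2.imwrite("pics/w21.png",d["image"][:,:,::-1])
E
```

```text
t 19.77 tcp [ 0.5959 -0.09    0.3092] tilt [ 0.05  -0.025] F [ 0.3  0.4 -0.2] gap 72.4 j7 1.37
delta now-axes [237.9 263.5  92.8] turn -0.218 delta after turn [175.3 308.7  92.8]
```

View pics/s21.png

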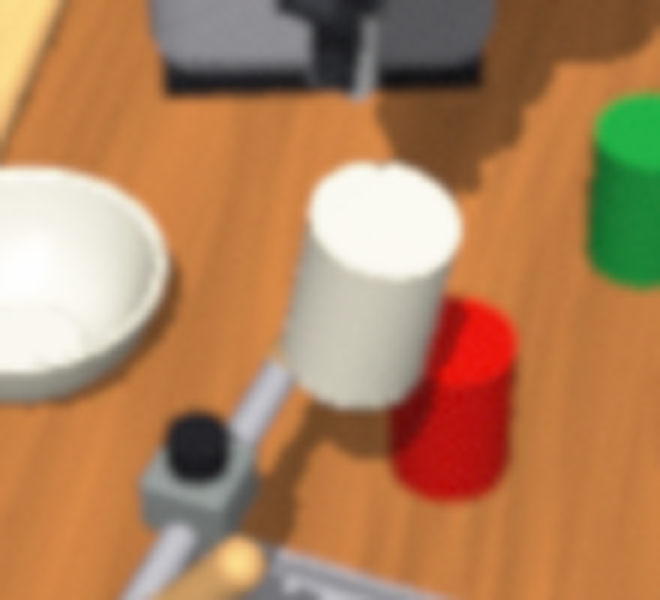

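View pics/w21.png

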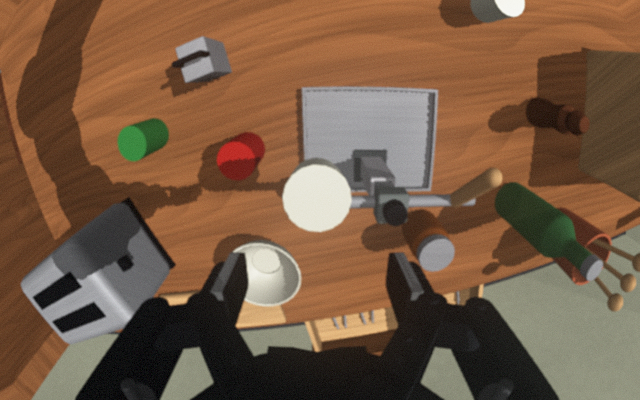

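move_arm(deltas="72 10 11 0 0; 72 22 24 0 0; 72 26 29 0 0; 72 26 29 0 0; 72 26 29 0 0; 72 26 29 0 0; 72 26 29 0 0; 72 26 29 0 0")

```text
clock: 20.53
tcp_pos: [0.4536, 0.1558, 0.2932]
eef_rot: [0.027, 0.115, 0.993, -0.012]
wrist_force: [0.7, 1.0, -0.2]
finger_gap: 0.0719
```

move_arm(deltas="72 22 24 0 0; 72 12 14 10 0; 72 6 7 20 0; 72 0 0 25 0; 72 0 0 25 0; 72 0 0 12 0")

```text
clock: 21.03
tcp_pos: [0.4224, 0.2179, 0.1972]
eef_rot: [0.028, 0.108, 0.994, -0.008]
wrist_force: [-0.6, 0.2, -1.3]
finger_gap: 0.0721
```

```bash
python3 - <<'E'
from h import *
p=np.load("stand.npy")
togo([.4255,.216,.10],np.pi/2+p[2])
s,R=st()
from workcell import vision
D={}
out={}
for c in ["side","top"]:
    D[c]=vision.read_camera(c); out[c]=vision.outline_of("cup_1",c)
    print(c,[(round(float(q["p"]),2),np.round(q["pixel"]).tolist(),int(q["mask"].sum())) for q in out[c]][:6])
pickle.dump((D,out),open("s1.pkl","wb"))
cv2.imwrite("pics/s22.png",D["side"]["image"][:,:,::-1]); cv2.imwrite("pics/t22.png",cv2.resize(D["top"]["image"][130:260,190:390,::-1],None,fx=4,fy=4,interpolation=cv2.INTER_CUBIC))
d=vision.read_camera("wrist"); cv2.imwrite("pics/w22.png",d["image"][:,:,::-1])
E
```

```text
t 21.03 tcp [0.4224 0.2179 0.1972] tilt [ 0.053 -0.022] F [-0.6  0.2 -1.3] gap 72.1 j7 0.63
delta now-axes [ 2.1 -0.1 97.3] turn -0.024 delta after turn [ 2.1 -0.1 97.3]
side [(0.98, [353.0, 148.0], 488), (0.89, [368.0, 343.0], 1024), (0.87, [326.0, 190.0], 542), (0.63, [310.0, 167.0], 859), (0.44, [280.0, 196.0], 123)]
top [(0.83, [381.0, 196.0], 288), (0.61, [348.0, 180.0], 331), (0.59, [241.0, 242.0], 109)]
```

View pics/s22.png

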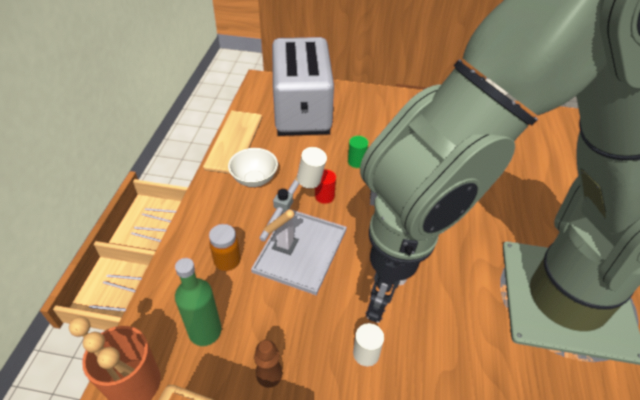

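View pics/t22.png

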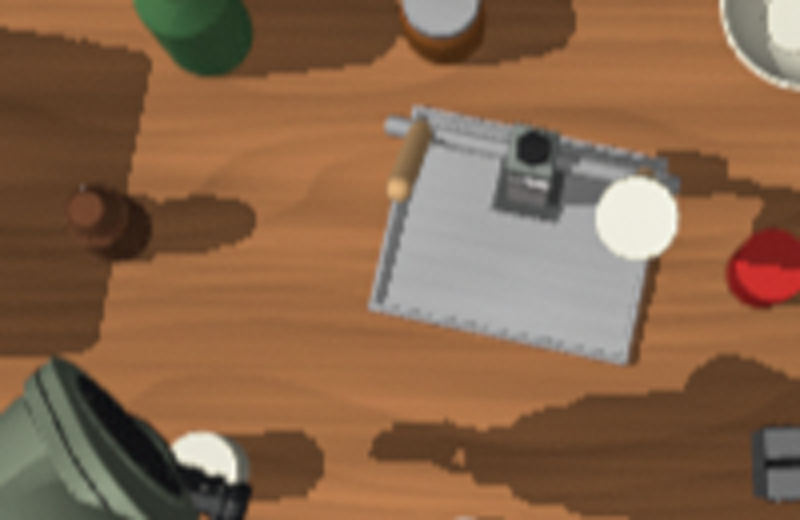

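View pics/w22.png

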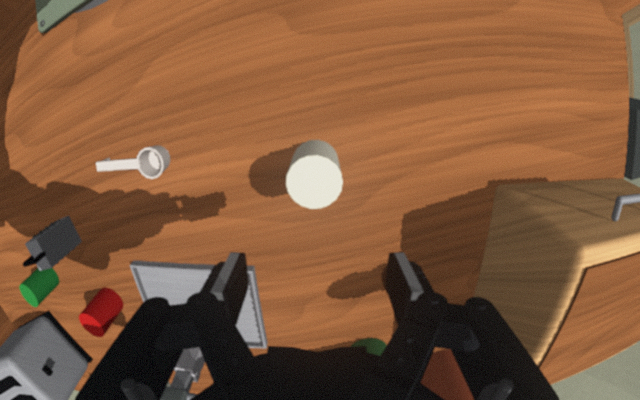

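```bash
cat >> h.py <<'E'
def fitcup(D,masks,x0,full=True):
    from scipy.optimize import minimize
    p=np.load("stand.npy");ex=np.array([np.cos(p[2]),np.sin(p[2]),0]);ey=np.array([-ex[1],ex[0],0]);U=4
    def ax(q):
        a=-np.sin(q[3])*ex+np.cos(q[3])*np.array([0,0,1])+q[4]*ey; return a/np.linalg.norm(a)
    def cost(q):
        a=ax(q);c=np.array(q[:3]); P=np.vstack([circ(c-.0*a,a,.027),circ(c-.075*a,a,.027)]); e=0   # c = centre of closed end outside
        for n,m in masks.items():
            h=cv2.convexHull(((proj(D[n],P)+.5)*U-.5).astype(np.float32)); im=np.zeros((400*U,640*U),np.uint8); cv2.fillConvexPoly(im,np.round(h*16).astype(np.int32),1,shift=4)
            im=cv2.resize(im.astype(np.float32),(640,400),interpolation=cv2.INTER_AREA)
            e+=np.abs(im-m).sum()/m.sum()
        return e+ (q[4]/.15)**2*.01
    best=None
    S=np.vstack([x0]+[np.array(x0)+d for d in np.diag([.012,.012,.012,.25,.12])])
    for _ in range(3):
        r=minimize(cost,S[0],method="Nelder-Mead",options=dict(initial_simplex=S,maxiter=400)); S=np.vstack([r.x]+[r.x+d for d in np.diag([.006,-.006,.006,-.12,.06])])
    return r.x,r.fun,ax(r.x)
E
python3 - <<'E'
from h import *
D,out=pickle.load(open("s1.pkl","rb"))
pk=lambda c,px:[q for q in out[c] if np.hypot(*(np.array(q["pixel"])-px))<5][0]["mask"].astype(np.float32)
# colour mask refine for side
masks={}
for c,px in (("side",(310,167)),("top",(348,180))):
    im=D[c]["image"].astype(int); m=((im.max(2)-im.min(2))<45)&(im.min(2)>130)
    n,l=cv2.connectedComponents(m.astype(np.uint8)); k=l[px[1],px[0]]; mm=(l==k); print(c,mm.sum(),pk(c,px).sum(),(mm&(pk(c,px)>0)).sum())
    masks[c]=pk(c,px)
p=np.load("stand.npy");ex=np.array([np.cos(p[2]),np.sin(p[2]),0]);ey=np.array([-ex[1],ex[0],0])
tip=np.array([.579,-.0875,.2335])
for ms in (masks,{"side":masks["side"]}):
    q,f,a=fitcup(D,ms,[.579,-.0875,.24,.4,0.])
    floor=q[:3]-.004*a; v=tip-floor
    print("closed end",q[:3],"tilt deg",np.degrees(q[3]),"roll",q[4],"cost",f,"tip rel floor along axis mm",v@a*1e3,"lateral ex,ey",(v-a*(v@a))@ex*1e3,(v-a*(v@a))@ey*1e3)
E
```

```text
side 1000 859.0 826
top 2753 331.0 330
closed end [ 0.59438805 -0.08888901  0.23734681] tilt deg 9.637896955311266 roll 0.033794692614852725 cost 0.15658777803322707 tip rel floor along axis mm 2.727586740186058 lateral ex,ey -15.58165826175266 -1.5453691230936888
closed end [ 0.59849406 -0.10601407  0.21913136] tilt deg 10.677828276861812 roll 0.08243339032520364 cost 0.04034549576982344 tip rel floor along axis mm 23.446388625013867 lateral ex,ey -19.092293645168443 12.833556424692333
```

move_arm(deltas="72 2 -1 10 -0.012; 72 2 0 18 -0.012; 72 1 0 20 0; 72 1 0 20 0; 72 1 0 18 0; 72 1 0 12 0; 72 0 0 6 0; 72 0 0 0 0")

```text
clock: 21.95
tcp_pos: [0.4269, 0.2184, 0.1008]
eef_rot: [0.036, 0.098, 0.995, -0.003]
wrist_force: [0.2, 0.8, -0.3]
finger_gap: 0.0719
```

```bash
python3 - <<'E'
from h import *
p=np.load("stand.npy")
togo([.4255,.216,.024],np.pi/2+p[2])
from workcell import vision
d=vision.read_camera("wrist"); cv2.imwrite("pics/w23.png",d["image"][100:400,120:520,::-1])
d=vision.read_camera("side"); cv2.imwrite("pics/s23.png",cv2.resize(d["image"][270:390,310:430,::-1],None,fx=5,fy=5,interpolation=cv2.INTER_CUBIC))
E
```

```text
t 21.95 tcp [0.4269 0.2184 0.1008] tilt [ 0.07  -0.013] F [ 0.2  0.8 -0.3] gap 71.9 j7 0.6
delta now-axes [ 6.4 -2.7 76.5] turn -0.003 delta after turn [ 6.4 -2.7 76.5]
```

View pics/w23.png

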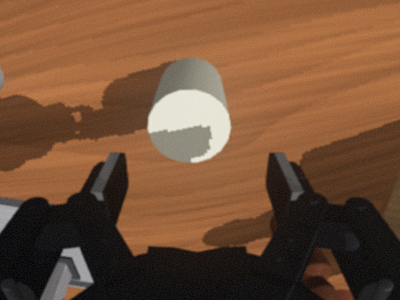

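View pics/s23.png

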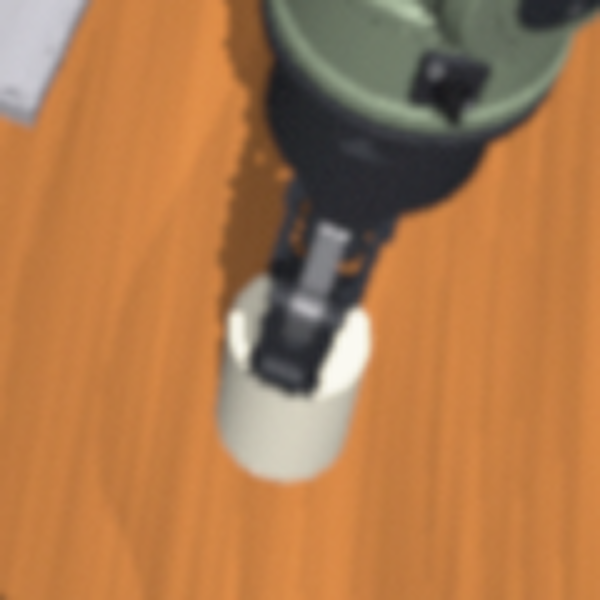

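move_arm(deltas="72 1 -2 10 0; 72 1 -1.5 14 0; 72 1 0 14 0; 72 1 0 14 0; 72 1 0 12 0; 72 1 0 8 0; 72 0 0 4 0; 72 0 0 0 0")

```text
clock: 22.72
tcp_pos: [0.4311, 0.2178, 0.0307]
eef_rot: [0.042, 0.099, 0.994, 0.002]
wrist_force: [0.1, 0.8, -0.5]
finger_gap: 0.0719
```

```bash
python3 - <<'E'
from h import *
p=np.load("stand.npy")
togo([.4255,.216,.024],np.pi/2+p[2])
from workcell import vision
d=vision.read_camera("wrist"); cv2.imwrite("pics/w24.png",d["image"][100:400,120:520,::-1])
E
```

```text
t 22.72 tcp [0.4311 0.2178 0.0307] tilt [ 0.083 -0.005] F [ 0.1  0.8 -0.5] gap 71.9 j7 0.58
delta now-axes [ 5.7 -2.9  6.2] turn -0.004 delta after turn [ 5.7 -2.9  6.2]
```

View pics/w24.png

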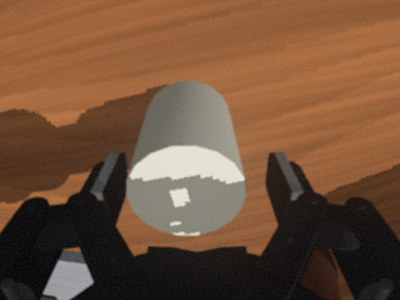

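move_arm(deltas="72 3 -3 4 0; 72 2 0 3 0; 40 0 0 0 0; 40 0 0 0 0; 40 0 0 0 0; 40 0 0 0 0; 40 0 0 0 0", force=30)

```text
clock: 23.35
tcp_pos: [0.4266, 0.2157, 0.0255]
eef_rot: [0.043, 0.099, 0.994, 0.002]
wrist_force: [0.6, 0.0, -1.6]
finger_gap: 0.0531
```

```bash
python3 - <<'E'
from h import *
p=np.load("stand.npy")
togo([.4255,.216,.024],np.pi/2+p[2])
s,R=st(); mg=s["tcp_pos"].copy(); mg[2]=0
g=np.array([.4255,.216,0]); 
# cup centred along jaw axis on tcp; along tool x use camera estimate
y=R[:,1]; mg=g+y*((s["tcp_pos"]-g)@y); mg[2]=0; print("mouth",mg)
np.savez("grip1.npz",Rg=R,tg=s["tcp_pos"],mg=mg)
from workcell import vision
d=vision.read_camera("wrist"); cv2.imwrite("pics/w25.png",d["image"][100:400,120:520,::-1])
E
```

```text
t 23.35 tcp [0.4266 0.2157 0.0255] tilt [ 0.086 -0.004] F [ 0.6  0.  -1.6] gap 53.1 j7 0.57
delta now-axes [1.2 0.1 1.4] turn -0.005 delta after turn [1.2 0.1 1.4]
mouth [0.42554885 0.21624389 0.        ]
```

View pics/w25.png

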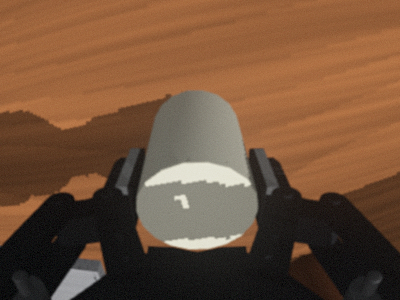

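move_arm(deltas="40 0 0 -10 0; 40 0 0 -25 0; 40 0 0 -36 0; 40 0 0 -40 0; 40 0 0 -40 0; 40 0 0 -40 0; 40 0 0 -40 0; 40 0 0 -30 0")

```text
clock: 24.07
tcp_pos: [0.3991, 0.2148, 0.2951]
eef_rot: [0.039, 0.098, 0.994, -0.001]
wrist_force: [0.1, -0.1, -2.2]
finger_gap: 0.0535
```

```bash
python3 - <<'E'
from h import *
p=np.load("stand.npy"); t=np.array([.6098,.0693,.2335]); ex=np.array([np.cos(p[2]),np.sin(p[2]),0])
togo(t+.012*ex+[0,0,.065],np.pi/2+p[2]); rel(t,"grip1.npz")
E
```

```text
t 24.07 tcp [0.3991 0.2148 0.2951] tilt [ 0.078 -0.009] F [ 0.1 -0.1 -2.2] gap 53.5 j7 0.66
delta now-axes [-246.5 -101.7   15.2] turn -0.003 delta after turn [-246.2 -102.4   15.2]
mouth rel tip: ex,ey,z mm [-235.9  102.6   36.1] axis [0.008 0.005 1.   ]
F [ 0.1 -0.1 -2.2] tcp [0.3991 0.2148 0.2951] gap 53.5 t 24.07 tilt [ 0.078 -0.009] world down in tool [ 0.078 -0.007  0.997] ex in tool [-0.997  0.003  0.078]
```

move_arm(deltas="40 -12 -5 0 0; 40 -28 -12 1 0; 40 -35 -14 2 0; 40 -35 -14 2 0; 40 -35 -14 2 0; 40 -35 -14 2 0; 40 -28 -12 2 0; 40 -16 -7 1 0")

```text
clock: 24.73
tcp_pos: [0.604, 0.0778, 0.3168]
eef_rot: [0.045, 0.093, 0.995, 0.004]
wrist_force: [-1.0, -0.3, -2.3]
finger_gap: 0.0531
```

move_arm(deltas="40 -8 -3 0 0; 40 0 0 0 0; 40 0 0 0 0")

```text
clock: 24.98
tcp_pos: [0.6122, 0.0689, 0.318]
eef_rot: [0.044, 0.095, 0.994, 0.003]
wrist_force: [-0.6, 0.2, -1.6]
finger_gap: 0.0534
```

```bash
python3 - <<'E'
from h import *
t=np.array([.6098,.0693,.2335]); rel(t,"grip1.npz")
from workcell import vision
d=vision.read_camera("side"); cv2.imwrite("pics/s26.png",cv2.resize(d["image"][110:260,230:390,::-1],None,fx=4,fy=4,interpolation=cv2.INTER_CUBIC))
g=np.load("grip1.npz"); m,a=cuppose(g["Rg"],g["tg"],g["mg"]); P=proj(d,circ(m,a,.027))
print("crop bottom",(P[P[:,1].argmax()]-[230,110])*4,(P[:,0].min()-230)*4,(P[:,0].max()-230)*4,"tip",(proj(d,t)-[230,110])*4)
d=vision.read_camera("wrist"); cv2.imwrite("pics/w26.png",d["image"][:,:,::-1])
E
```

```text
mouth rel tip: ex,ey,z mm [ 1.4  0.5 59. ] axis [-0.002 -0.001  1.   ]
F [-0.6  0.2 -1.6] tcp [0.6122 0.0689 0.318 ] gap 53.4 t 24.98 tilt [ 0.088 -0.002] world down in tool [ 0.087 -0.015  0.996] ex in tool [-0.996 -0.002  0.087]
crop bottom [237.64822431 362.96657766] 177.30599296158584 295.1796999727201 tip [[242.37114959 404.41986903]]
```

View pics/s26.png

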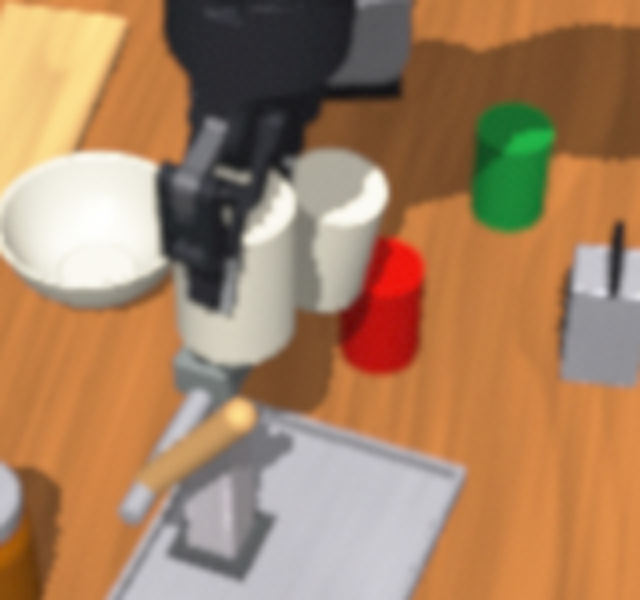

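View pics/w26.png

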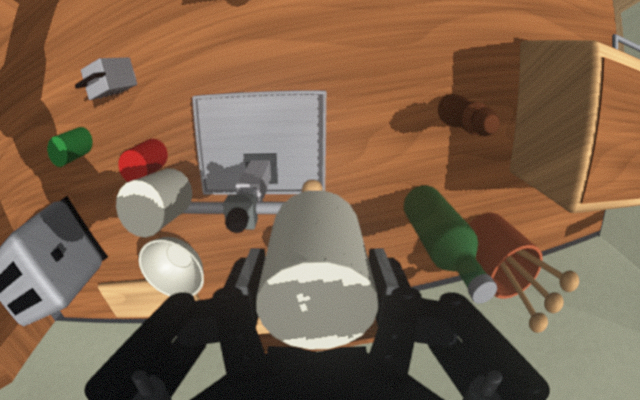

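move_arm(deltas="40 -5 0 5 0; 40 -5 0 8 0; 40 1 0 11 0; 40 1 0 11 0; 40 1 0 8 0; 40 0 0 0 0")

```text
clock: 25.58
tcp_pos: [0.6226, 0.0711, 0.2733]
eef_rot: [0.044, 0.093, 0.995, 0.004]
wrist_force: [0.2, -0.1, -2.3]
finger_gap: 0.0534
```

```bash
python3 - <<'E'
from h import *
t=np.array([.6098,.0693,.2335]); rel(t,"grip1.npz")
E
```

```text
mouth rel tip: ex,ey,z mm [11.2  4.6 14.3] axis [-0.003 -0.002  1.   ]
F [ 0.2 -0.1 -2.3] tcp [0.6226 0.0711 0.2733] gap 53.4 t 25.58 tilt [ 0.089 -0.   ] world down in tool [ 0.087 -0.016  0.996] ex in tool [-0.996 -0.008  0.087]
```

Just above the tip; centre in y, enter, and check.

move_arm(deltas="40 0 -3 2 0; 40 1 -1.5 8 0; 40 1 0 10 0; 40 1 0 10 0; 40 0 0 0 0")

```text
clock: 26.0
tcp_pos: [0.6218, 0.0668, 0.2416]
eef_rot: [0.045, 0.092, 0.995, 0.004]
wrist_force: [-0.7, -0.0, -2.7]
finger_gap: 0.0533
```

```bash
python3 - <<'E'
from h import *
t=np.array([.6098,.0693,.2335]); rel(t,"grip1.npz")
from workcell import vision
d=vision.read_camera("side"); cv2.imwrite("pics/s27.png",cv2.resize(d["image"][140:240,230:340,::-1],None,fx=6,fy=6,interpolation=cv2.INTER_CUBIC))
E
```

```text
mouth rel tip: ex,ey,z mm [ 11.2   0.2 -17.4] axis [-0.004 -0.002  1.   ]
F [-0.7 -0.  -2.7] tcp [0.6218 0.0668 0.2416] gap 53.3 t 26.0 tilt [ 0.09 -0.  ] world down in tool [ 0.089 -0.016  0.996] ex in tool [-0.996 -0.008  0.089]
```

View pics/s27.png

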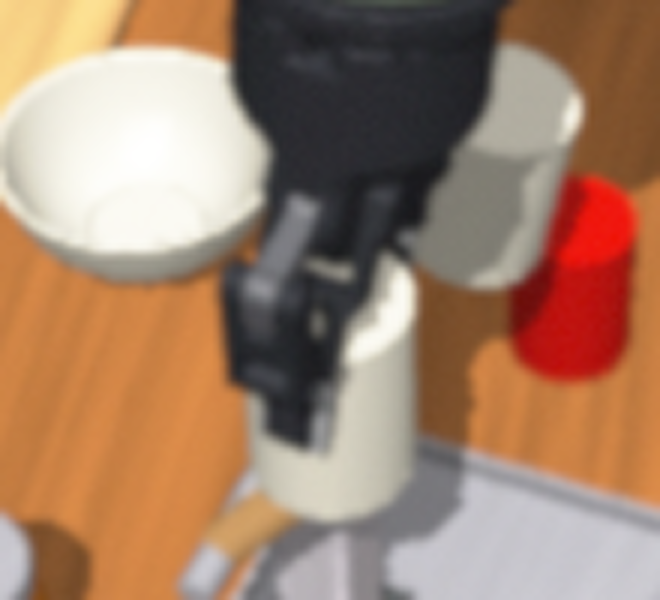

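move_arm(deltas="40 0.5 0 8 0; 40 0 0 8 0; 40 -1 0 6 0; 40 -2.5 0 5 0; 40 -2.5 0 5 0; 40 0 0 0 0", force=22)

```text
clock: 26.55
tcp_pos: [0.6307, 0.0658, 0.2104]
eef_rot: [0.046, 0.093, 0.995, 0.004]
wrist_force: [-6.6, -1.5, 0.9]
finger_gap: 0.0534
```

```bash
python3 - <<'E'
from h import *
t=np.array([.6098,.0693,.2335]); rel(t,"grip1.npz")
E
```

```text
mouth rel tip: ex,ey,z mm [ 20.2   1.  -48.6] axis [-0.005 -0.003  1.   ]
F [-6.6 -1.5  0.9] tcp [0.6307 0.0658 0.2104] gap 53.4 t 26.55 tilt [0.091 0.   ] world down in tool [ 0.09  -0.017  0.996] ex in tool [-0.996 -0.008  0.09 ]
```

move_arm(deltas="40 0.5 0 5 0; 40 0 0 5 0; 40 0 0 0 0")

```text
clock: 26.8
tcp_pos: [0.6316, 0.0655, 0.2039]
eef_rot: [0.047, 0.093, 0.995, 0.004]
wrist_force: [-7.7, -0.2, -9.4]
finger_gap: 0.0529
```

move_arm(deltas="40 -0.5 0 5 0; 40 -0.5 0 5 0; 40 0 0 0 0")

```text
clock: 27.05
tcp_pos: [0.6333, 0.0649, 0.1966]
eef_rot: [0.047, 0.093, 0.995, 0.004]
wrist_force: [-2.2, -2.2, -8.2]
finger_gap: 0.0527
```

```bash
python3 - <<'E'
from h import *
t=np.array([.6098,.0693,.2335]); rel(t,"grip1.npz")
from workcell import vision
d=vision.read_camera("side"); cv2.imwrite("pics/s28.png",cv2.resize(d["image"][140:240,230:340,::-1],None,fx=6,fy=6,interpolation=cv2.INTER_CUBIC))
E
```

```text
mouth rel tip: ex,ey,z mm [ 23.    0.6 -62.5] axis [-0.009 -0.002  1.   ]
F [-2.2 -2.2 -8.2] tcp [0.6333 0.0649 0.1966] gap 52.7 t 27.05 tilt [ 0.095 -0.001] world down in tool [ 0.093 -0.017  0.995] ex in tool [-0.996 -0.007  0.093]
```

View pics/s28.png

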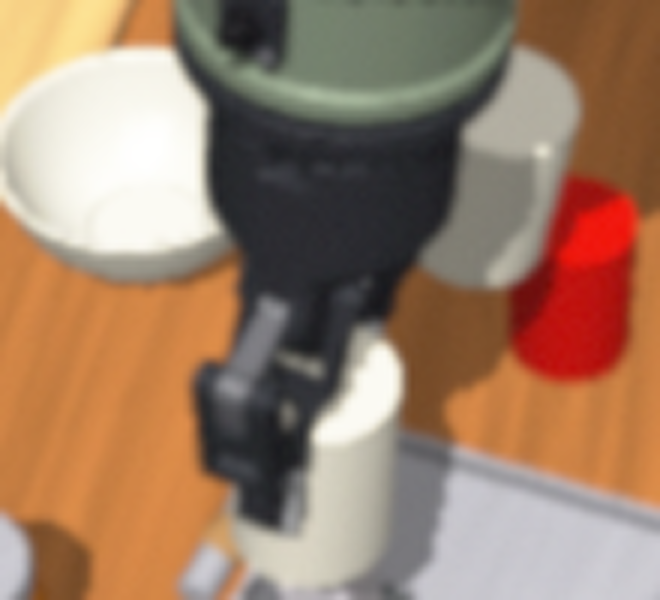

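move_arm(deltas="40 -0.5 0 5 0; 40 -0.5 0 5 0; 40 0 0 0 0; 40 0 0 0 0")

```text
clock: 27.43
tcp_pos: [0.6353, 0.0637, 0.188]
eef_rot: [0.047, 0.093, 0.994, 0.003]
wrist_force: [-5.0, 0.2, 5.9]
finger_gap: 0.0525
```

move_arm(deltas="40 -0.5 0 5 0; 40 -0.5 0 4 0; 40 0 0 0 0; 40 0 0 0 0")

```text
clock: 27.77
tcp_pos: [0.6373, 0.0632, 0.1807]
eef_rot: [0.048, 0.094, 0.994, 0.003]
wrist_force: [-5.4, -0.1, 2.5]
finger_gap: 0.0524
```

```bash
python3 - <<'E'
from h import *
t=np.array([.6098,.0693,.2335]); rel(t,"grip1.npz")
from workcell import vision
d=vision.read_camera("side"); cv2.imwrite("pics/s29.png",cv2.resize(d["image"][150:250,230:340,::-1],None,fx=6,fy=6,interpolation=cv2.INTER_CUBIC))
E
```

```text
mouth rel tip: ex,ey,z mm [ 27.3  -0.3 -78.3] axis [-0.01 -0.    1.  ]
F [-5.4 -0.1  2.5] tcp [0.6373 0.0632 0.1807] gap 52.4 t 27.77 tilt [ 0.096 -0.002] world down in tool [ 0.094 -0.015  0.995] ex in tool [-0.996 -0.006  0.094]
```

View pics/s29.png

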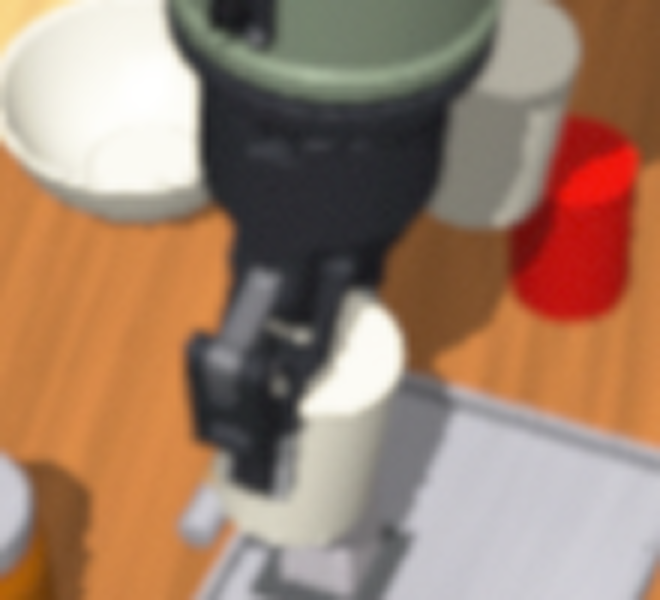

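move_arm(deltas="58 0 0 0 0; 64 0 0 0 0; 68 0 0 0 0; 68 0 0 0 0; 68 0 0 0 0")

```text
clock: 28.23
tcp_pos: [0.6387, 0.0636, 0.1809]
eef_rot: [0.049, 0.094, 0.994, 0.004]
wrist_force: [1.0, 0.6, 0.7]
finger_gap: 0.068
```

move_arm(deltas="68 0 0 -8 0; 70 0 0 -15 0; 72 0 0 -25 0; 72 0 0 -30 0; 72 0 0 -30 0; 72 0 0 -15 0")

```text
clock: 28.73
tcp_pos: [0.6248, 0.0637, 0.3075]
eef_rot: [0.046, 0.093, 0.995, 0.003]
wrist_force: [0.2, 0.3, 0.4]
finger_gap: 0.072
```

```bash
python3 - <<'E'
from h import *
togo([.6098,.0693,.30])
from workcell import vision
d=vision.read_camera("side"); cv2.imwrite("pics/s30.png",cv2.resize(d["image"][120:250,210:360,::-1],None,fx=4.5,fy=4.5,interpolation=cv2.INTER_CUBIC))
d=vision.read_camera("wrist"); cv2.imwrite("pics/w30.png",d["image"][:,:,::-1])
E
```

```text
t 28.73 tcp [0.6248 0.0637 0.3075] tilt [ 0.093 -0.002] F [0.2 0.3 0.4] gap 72.0 j7 1.15
delta now-axes [16.4  2.6  6.1] turn 0 delta after turn [16.4  2.6  6.1]
```

View pics/s30.png

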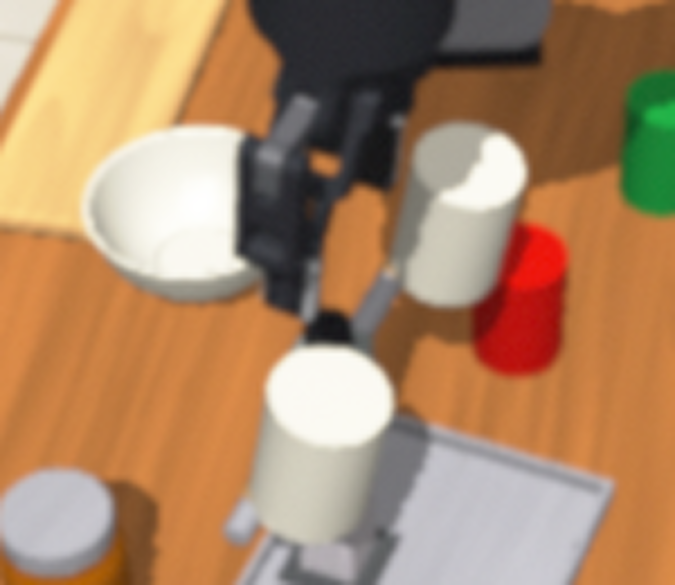

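View pics/w30.png

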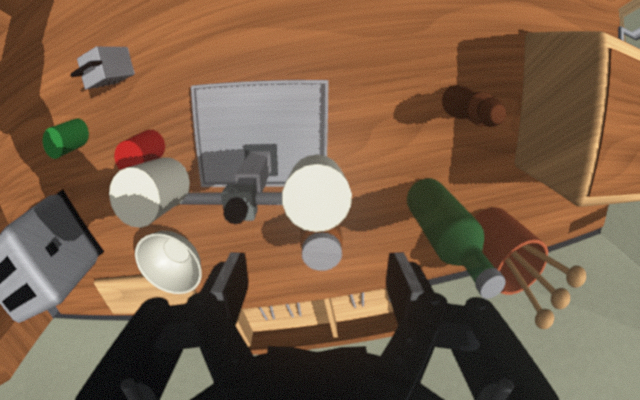

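move_arm(deltas="72 10 0 -10 0; 72 25 0 -15 0; 72 35 20 -10 0; 72 35 25 0 0; 72 35 25 0 0; 72 35 25 0 0; 72 25 15 0 0; 72 0 0 0 0")

```text
clock: 29.5
tcp_pos: [0.4408, 0.2093, 0.3246]
eef_rot: [0.046, 0.095, 0.994, 0.003]
wrist_force: [-0.0, 0.2, 1.0]
finger_gap: 0.0719
```

```bash
python3 - <<'E'
from h import *
from workcell import vision
D={};out={}
for c in ["side","top"]:
    D[c]=vision.read_camera(c); out[c]=vision.outline_of("cup_1",c)
    print(c,[(round(float(q["p"]),2),np.round(q["pixel"]).tolist(),int(q["mask"].sum())) for q in out[c]][:6])
pickle.dump((D,out),open("s2.pkl","wb")); togo([.6,0,.3])
cv2.imwrite("pics/s31.png",cv2.resize(D["side"]["image"][130:250,230:350,::-1],None,fx=5,fy=5,interpolation=cv2.INTER_CUBIC))
cv2.imwrite("pics/t31.png",cv2.resize(D["top"]["image"][130:250,260:400,::-1],None,fx=5,fy=5,interpolation=cv2.INTER_CUBIC))
E
```

```text
side [(0.92, [327.0, 190.0], 568), (0.8, [356.0, 153.0], 592), (0.77, [309.0, 166.0], 879), (0.18, [256.0, 167.0], 1443)]
top [(0.91, [288.0, 172.0], 346), (0.9, [379.0, 197.0], 332), (0.88, [347.0, 182.0], 343), (0.67, [434.0, 220.0], 355)]
t 29.7 tcp [0.4452 0.2047 0.3245] tilt [ 0.094 -0.005] F [ 0.4  0.  -0.4] gap 72.0 j7 0.74
delta now-axes [-189.1 -170.7   39.9] turn 0 delta after turn [-189.1 -170.7   39.9]
```

View pics/s31.png

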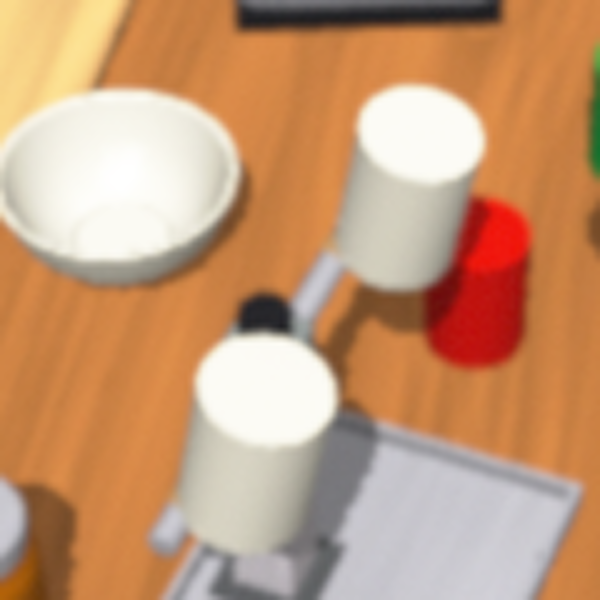

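View pics/t31.png

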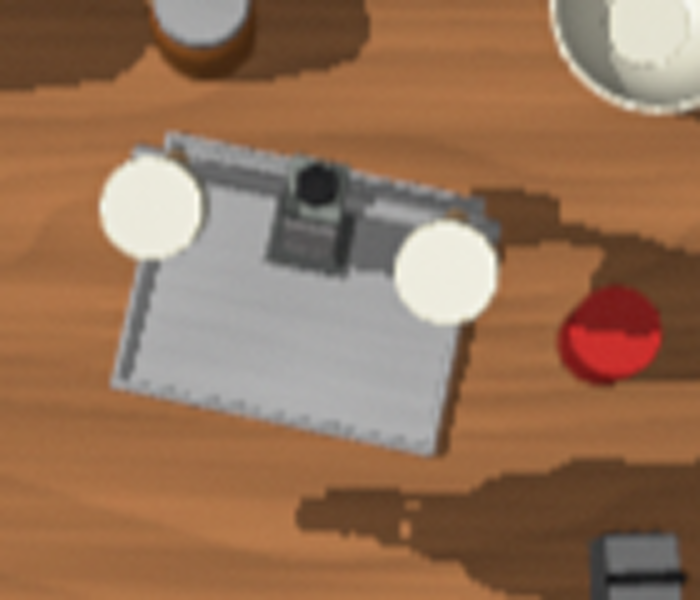

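```bash
python3 - <<'E'
from h import *
D,out=pickle.load(open("s2.pkl","rb"))
p=np.load("stand.npy");ex=np.array([np.cos(p[2]),np.sin(p[2]),0]);ey=np.array([-ex[1],ex[0],0])
Z=np.array([0,0,1])
for n,ps,pt,tip,bot in (("cup on peg1",(283,207.6),(290,171),[.6098,.0693,.2335],None),("cup on peg2",(313.8,156.2),(348.8,183.8),[.579,-.0875,.2335],None)):
    X,e=tri([(D["side"],ps),(D["top"],pt)]); print(n,"closed end",np.round(X,4),"reproj",np.round(e,2))
    for th in (8,12,16,20,26,32):
        a=-np.sin(np.radians(th))*ex+np.cos(np.radians(th))*Z
        P=proj(D["side"],circ(X-.075*a,a,.027)); c=lambda v,k:(v-[230,130][k]+.4)*5
        f=X-.004*a; v=np.array(tip)-f
        print(th,"pred mouth crop: left %.0f right %.0f bottom %.0f at x %.0f"%(c(P[:,0].min(),0),c(P[:,0].max(),0),c(P[:,1].max(),1),c(P[P[:,1].argmax(),0],0)),"tip rel floor: along %.1f lat_ex %.1f lat_ey %.1f"%(v@a*1e3,(v-a*(v@a))@ex*1e3,v@ey*1e3))
E
```

```text
cup on peg1 closed end [0.6258 0.066  0.2365] reproj [0.2  0.14]
8 pred mouth crop: left 183 right 315 bottom 558 at x 255 tip rel floor: along 3.3 lat_ex -16.5 lat_ey 0.2
12 pred mouth crop: left 172 right 302 bottom 554 at x 243 tip rel floor: along 4.4 lat_ex -16.3 lat_ey 0.2
16 pred mouth crop: left 161 right 290 bottom 549 at x 231 tip rel floor: along 5.6 lat_ex -15.9 lat_ey 0.2
20 pred mouth crop: left 150 right 278 bottom 545 at x 224 tip rel floor: along 6.7 lat_ex -15.4 lat_ey 0.2
26 pred mouth crop: left 135 right 260 bottom 536 at x 206 tip rel floor: along 8.5 lat_ex -14.4 lat_ey 0.2
32 pred mouth crop: left 122 right 242 bottom 527 at x 193 tip rel floor: along 10.1 lat_ex -13.1 lat_ey 0.2
cup on peg2 closed end [ 0.5948 -0.089   0.2376] reproj [0.24 0.2 ]
8 pred mouth crop: left 337 right 456 bottom 295 at x 404 tip rel floor: along 2.2 lat_ex -16.1 lat_ey -1.5
12 pred mouth crop: left 327 right 444 bottom 292 at x 393 tip rel floor: along 3.3 lat_ex -16.0 lat_ey -1.5
16 pred mouth crop: left 317 right 433 bottom 288 at x 387 tip rel floor: along 4.5 lat_ex -15.7 lat_ey -1.5
20 pred mouth crop: left 308 right 422 bottom 284 at x 376 tip rel floor: along 5.6 lat_ex -15.3 lat_ey -1.5
26 pred mouth crop: left 295 right 405 bottom 277 at x 364 tip rel floor: along 7.3 lat_ex -14.4 lat_ey -1.5
32 pred mouth crop: left 283 right 388 bottom 269 at x 352 tip rel floor: along 8.9 lat_ex -13.2 lat_ey -1.5
```

```bash
python3 - <<'E'
from h import *
D,out=pickle.load(open("s2.pkl","rb"))
X,e=tri([(D["side"],(230+265/5-.4,130+309/5-.4)),(D["top"],(260+318/5-.4,130+183/5-.4))]); print("button top",X,e)
a=cv2.imread("pics/top0.png").astype(int)[:,:,::-1]; b=D["top"]["image"].astype(int)
d=(np.abs(a-b).max(2)>60).astype(np.uint8)*255; cv2.imwrite("pics/diff.png",np.hstack([d])); cv2.imwrite("pics/t32.png",D["top"]["image"][:,:,::-1])
E
```

```text
button top [ 0.64874299 -0.02165875  0.18676552] [np.float64(0.09453275735430203), np.float64(0.07359583039201509)]
```

View pics/diff.png

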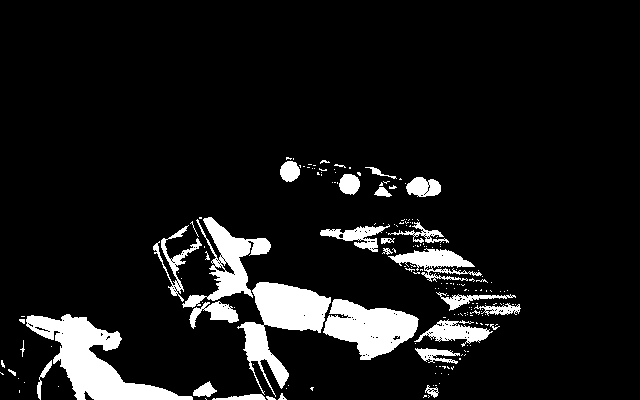

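View pics/t32.png

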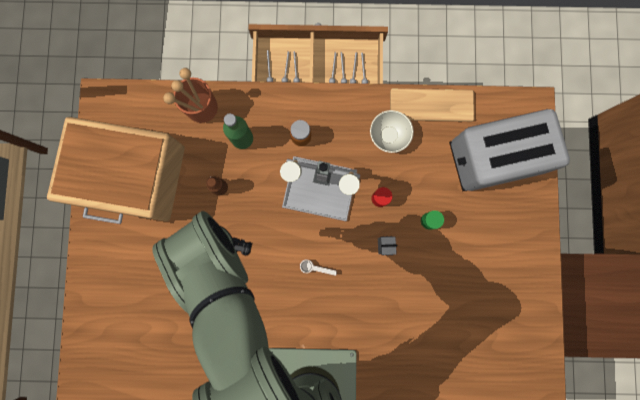

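```bash
python3 -c "
from workcell import sign_off,monitor
print(monitor.read_state()['clock']); print(sign_off())"
```

```text
29.7
the job is handed in; nothing more can be done
None
```

I collapsed the post by one hole, hung one white tumbler on each peg, let go, moved the arm clear, and handed the job in at 29.7 s.

**Post and button:** I pressed the button about 39 mm and let go. It came back to its full height. The button's triangulated height dropped 33.3 mm, which fits the 32 mm hole within its play and my measuring error.

**Tumblers:** Each one swung into line with its peg as I pushed it on. After release, both rest about 10° from vertical with the peg's end in the corner of the inside bottom. That is what I worked out for a fully seated cup.
- **Seating:** The closed-end heights came out at 0.2365 and 0.2376 m, about 4–5 mm below what full seating should give. The button's triangulated height also read 4–5 mm low, so I put this down to camera bias. I did not push down on the cups afterwards to confirm contact.
- **Sideways position:** The pegs' ends measured about 16 mm off centre, against the stated limit of 15 mm. That is within measuring error, but it is at the limit.

**Bystanders:** A before-and-after comparison of the top view showed no bystander or red/green look-alike displaced. Only the tumblers, post, arm and shadows differed.

**Measurement that disagreed:** With the fingers shut, their tips touched the button about 25 mm lower in TCP height than `env.nose_length` predicts. I set the press by the force reading and the grasps by the images instead.

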